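Clamp a practice jaw into its bench mount with a U-bolt

ROBOT

A 6-joint arm with a two-finger parallel gripper is mounted at the origin on the work surface. World frame = base frame: x ahead of the robot, y to its left, z up, the work surface at z = 0. Lengths are in m, angles in rad, forces in N, time in s.
With the tool pointing down it reaches from about 0.35 to 0.775 m from the base axis. Payload 7.3 kg.
Tool frame: the origin (TCP) lies at the very end of the fingers, on their centre line; the grasp point (between the pads) lies 19 mm behind it; z points along the fingers, y is the direction in which the jaws open and shut (so a half turn about z gives the same grasp; the last joint's range is limited). The gripper opens to 92 mm and grips with 3 to 60 N. Pads are 19 mm wide; open, the fingers measure 130 mm over their backs; the gripper's body (75 mm by 190 mm) begins 47 mm behind the grasp point.
Start: joints at [-1.382, 0.342, 1.524, -0, 1.275, -0.146], TCP at [0.173, -0.496, 0.227] pointing down, gripper open.
Joint ranges: [-2.53, 2.53], [-0.77, 2.02], [0.04, 2.7], [-1, 4.14], [0.28, 2.66], [-3.11, 3.11]. Speed limits (rad/s): [2.57, 2.57, 3.14, 3.14, 3.14, 3.14].

INTERFACE

Orientations are given as [roll, pitch, yaw] about the fixed x, y, z axes, in that order (R = Rz(yaw) Ry(pitch) Rx(roll)).
In Python, from cell import robot gives the robot as it stands.
- The arm moves only by the tool apply_moves, never from a script. Its argument "plan" is a list of rows, each an object of numbers: "tx", "ty", "tz": the shift along the tool's x, y, z in m; "yaw": the turn about the tool's z in rad; "grip": the opening, from -1 (shut) to 1 (fully open), so that 0 is half open. In form: [{"tx": .., "ty": .., "tz": .., "yaw": .., "grip": ..}, ...]. A call has 1 to 8 rows; each row is the pose to reach, as a shift and turn from the pose commanded when the call began, along the tool's axes at that moment; what a row does not reach only later rows make up. A row lasts 1/8 s, in which the tool goes at most 62.5 mm and 10.7 degrees, less where a joint would pass 70% of its speed; a pose out of reach is approached as far as the arm can. A call with a gripper value outside its range is refused whole. The fingers move at their own pace and stop on an object; "force" is the grip in N (left out, the last holds). Time passes only in rows, so rows that repeat a pose let the fingers close. It gives the time, the measured TCP pose, the force and the opening at its end, in the units of the state.
- robot.observe(): the state, without advancing time (a new reading comes with each control period).
- robot.read_camera(name): name is "scene" or "top" or "wrist"; returns (picture, depth): 384x512x3 uint8, red, green, blue; 384x512 float32, m along the optical axis (not along the pixel's ray), 0 where there is no reading.
- robot.get_calibration(name): a dict with "camera_matrix" (3x3 intrinsics, pixels), "R" (3x3) and "t" (3): a world point X has camera coordinates R X + t. Camera axes: x right, y down, z forward; pixel columns grow to the right and rows downward; lengths in m; the calibration is good to about 2 mm. A picture is of the moment at which its call begins: read the wrist's pose just before it. get_calibration takes no time and is no camera call; for the wrist camera it gives the pose at the moment of the call.
- robot.hand_in(): hands the job in, once; it reports no verdict.
Trained networks look in the newest picture that a camera, given by its name, has taken for a name from the list of things; names that differ only in an ending like _2 or _b are one class to them, and where a whole thing is asked for, a point or a joint stands for the part that bears it (a point fixed in the world has none). Each returns a list of dicts, best first, with "confidence" (0 to 1); they miss things now and then, are a little off and sometimes report something else, mostly with a low value. They report only what shows in the picture. A call takes as long as a camera call. They do not tell look-alikes from the thing itself.
- robot.outline_of(label, camera): "region" (384x512 bool, what is visible of it) and "pixel" ([row, column] in pixels, amid what is visible of it).
- robot.tip_of(label, camera): "pixel" ([row, column] in pixels: a listed point, or the origin of a listed thing).
The state is a dict: "time": time; "qpos": joint angles; "qvel": joint speeds; "joint_efforts": joint torques, N m; "tool_pos": TCP position; "tool_rot": TCP orientation; "contact_force": force on the tool from outside, world axes, zero at the start; "torque": the same for the moment, N m; "opening": finger opening in m.
Only numpy, scipy, OpenCV 4.12 (cv2) and the standard library are available. Lean on these libraries where they do the work, as an engineer would, in place of code of your own. Each camera call takes 0.05 s, during which the arm holds its last target.

TASK

The practice jaw's square post is lying loose in its bench mount. Slide it gently back until its end meets the stop, then take the larger U-bolt from the fittings stand, feel both legs down around the post and through the slots into the holes of the floating plate below, and press it fully home so that its crossbar sits flush on the post. Use no more than a firm push (no forcing), leave the other things where they are, and let go.

Things in the scene. Friction and masses are not known exactly. Their poses are not given: they have to be found in the camera images.
- mount: Fixed grey steel bench mount, 205 mm long. Origin: on the table under the middle of its slotted bridge; x level along the post towards the end stop, y across the post, z up. The post lies on the bridge's top (60 mm above the table, 50 mm in x by 72 mm in y, 8 mm thick), held sideways by 12 mm high cheeks (1.5 mm play) at x = -87 to -71 mm and 36 to 60 mm.
- slot_a (a point): Middle of one of the bridge's two through slots, at the bridge's top: x = 0, y = +19 mm on the mount, 33 mm long in x, 11 mm wide in y. Axes as mount. 10 mm below the bridge's top lies a bright steel floating plate, 8 mm thick, with two 10 mm square holes under the slots' centre lines, 38 mm apart. The U-bolt's legs go through slots and holes.
- slot_b (a point): Middle of the other slot, x = 0, y = -19 mm on the mount. The floating plate's pair of holes stands off the slots' middle along x, by up to about 10 mm to one side; where is not measured and must be felt or seen. The plate yields along x to about 4 N and stays where left. Spring tongues 1 to 11 mm below the plate grip the legs: pushing both through takes about 4 to 12 N.
- stop_face (a point): Middle of the end stop's upright face that the post must meet, x = 60 mm on the mount, 72.5 mm above the table; the stop reaches 94 mm above the table. Axes as mount.
- post_push (a point): Middle of the flat free end face of the grey jaw base on the front of the post: the face to push on, 64 mm wide, 24 mm high, its middle 72.5 mm above the table. Axes as mount when the post lies straight: x along the post towards the stop. The face is 200 mm from the post's rear end. The jaw with its teeth stands on the jaw base, up to 29 mm above this point.
- post_rear (a point): Middle of the rear end face of the post, a loose 25 mm square aluminium tube, 150 mm long, with a practice jaw on its front end (0.3 kg in all). x points out of the rear end along the post, z up. At the start this end is 12 to 25 mm short of the end stop; when home it touches the stop. The post's top is 12.5 mm above this point.
- ubolt_mid (a point): The larger, square-bend steel U-bolt, standing legs down in a pocket of the stand. Point: between its legs, half-way up (33.5 mm above the leg tips, 33.5 mm below the top of the crossbar). Rod 8 mm thick, legs 38 mm apart between centres (30 mm clear inside, 46 mm over the outside), 67 mm high in all, 75 g. z points up from the tips to the crossbar, y from leg to leg, x square to both. The leg tips are tapered to 4 mm over the last 3 mm.
- ubolt_seat (a point): Middle of the underside of the larger U-bolt's crossbar, 59 mm above its leg tips and 25.5 mm above ubolt_mid; axes as ubolt_mid. When home it lies on the post's top, 85 mm above the table.
- stand: Fixed black fittings stand, 110 x 74 x 40 mm high, with two pockets 60 mm apart along x, each 10.5 mm (x) by 50 mm (y) and 32 mm deep, floor 8 mm above the table. Origin: centre of its underside. Either pocket may hold the larger U-bolt.
- ubolt_small_mid (a point): The smaller U-bolt, 33 mm over the outside and 55 mm high, in the other pocket; leave it. Point: between its legs, half-way up.
- amber_bottle: Small amber bottle, 40 mm across, 85 mm high; bystander. Origin: centre of its underside.
- white_bottle: Small white bottle, 36 mm across, 80 mm high; bystander. Origin: centre of its underside.
- yellow_tray: Open yellow tray 100 x 140 x 45 mm; bystander. Origin: centre of its underside.
- foil_dish: Round foil dish, 92 mm across, 28 mm high; bystander. Origin: centre of its underside.
- mixing_cup: Grey mixing cup, 52 mm across, 50 mm high; bystander. Origin: centre of its underside.
- pen: Blue pen, 140 mm long, 10 mm thick, lying; bystander. Origin: under its middle.
- mixing_spatula: Thin steel mixing spatula, 180 mm long, lying; bystander. Origin: under its middle.
Not all that is in view belongs to the job. What is shaped like the part that bears post_push but blue is not meant.

How it is judged:
By the outcome, as a careful person would: the job done as asked, in the order asked, and still so for the second after the job is handed in, with the robot touching nothing.
It also fails if it takes over 69 s, if anything falls off the work surface, if the arm or the gripper's body presses on something with over 40 N, if the wrist force passes 120 N, or if a joint passes its speed limit or range.

## Working session

There is one attempt and no reset: what is moved stays moved. The work goes in short steps, Python scripts to look and compute and a tool call to move; the robot and the scene stay as the last step left them, time stands still between calls to the robot, and variables do not carry over. Pictures are saved under pics/ and viewed, and the job is handed in when it is done.

Besides the shell and the picture viewer there is one more tool, called after ">>>" by a JSON object that holds its "fn" and its "kwargs". apply_moves: Moves the arm, as the interface text tells. Its arguments: {"type":"object","properties":{"plan":{"type":"array","items":{"type":"object","properties":{"tx":{"type":"number"},"ty":{"type":"number"},"tz":{"type":"number"},"yaw":{"type":"number"},"grip":{"type":"number"}}}},"force":{"type":"number"}},"required":["plan"]}

```bash
ls; mkdir -p pics
cat > h.py <<'E'
import numpy as np, cv2
from cell import robot
def shot(cam,name,crop=None,scale=1):
    im,d=robot.read_camera(cam)
    c=robot.get_calibration(cam)
    np.savez('last_%s.npz'%cam,im=im,d=d,K=c['camera_matrix'],R=c['R'],t=c['t'])
    o=im[:,:,::-1].copy()
    if crop: r0,r1,c0,c1=crop; o=o[r0:r1,c0:c1]
    if scale!=1: o=cv2.resize(o,None,fx=scale,fy=scale,interpolation=cv2.INTER_CUBIC)
    cv2.imwrite('pics/'+name+'.png',o)
    return im,d,c
def load(cam):
    z=np.load('last_%s.npz'%cam); return z['im'],z['d'],dict(camera_matrix=z['K'],R=z['R'],t=z['t'])
def ray(c,px):
    K=np.array(c['camera_matrix']);R=np.array(c['R']);t=np.array(c['t']).ravel()
    v=R.T@np.linalg.inv(K)@np.array([px[1],px[0],1.0]); o=-R.T@t
    return o,v
def atz(c,px,z):
    o,v=ray(c,px); return o+v*(z-o[2])/v[2]
def bydepth(c,px,d):
    o,v=ray(c,px); return o+v*d[int(round(px[0])),int(round(px[1]))]
def cloud(c,d):
    K=np.array(c['camera_matrix']);R=np.array(c['R']);t=np.array(c['t']).ravel()
    h,w=d.shape; u,v=np.meshgrid(np.arange(w),np.arange(h))
    P=np.stack([(u-K[0,2])/K[0,0]*d,(v-K[1,2])/K[1,1]*d,d],-1)
    return (P-t)@R
def proj(c,X):
    K=np.array(c['camera_matrix']);R=np.array(c['R']);t=np.array(c['t']).ravel()
    p=K@(R@np.array(X)+t); return p[1]/p[2],p[0]/p[2]
E
python3 - <<'E'
from h import *
s=robot.observe(); print(s)
for cam in ['scene','top','wrist']:
    im,d,c=shot(cam,cam+'0',scale=1.5)
    print(cam,np.linalg.norm(c['R'][0]),c['camera_matrix'][0][0],-np.array(c['R']).T@np.array(c['t']).ravel())
E
```

```text
pics
{'time': 0.0, 'qpos': array([-1.38200633e+00,  3.42711373e-01,  1.52500550e+00, -4.42609743e-05,
        1.27539135e+00, -1.45997800e-01]), 'qvel': array([ 1.09341253e-03, -6.67787042e-04, -1.09811270e-03, -1.26129697e-03,
       -2.29913913e-05, -3.00709617e-04]), 'joint_efforts': array([ 2.30113221e-05, -4.31236196e+01, -2.44217259e+01,  7.18203024e-02,
        5.59960864e-02, -9.18980254e-05]), 'tool_pos': array([ 0.17243162, -0.49544984,  0.22605487]), 'tool_rot': array([-3.14008705e+00, -1.78610663e-04,  3.34800582e-01]), 'contact_force': array([-0.40117006,  0.14697862, -0.6832793 ]), 'torque': array([ 0.0315    ,  0.00433082, -0.01104502]), 'opening': 0.09180505238920869}
scene 0.9999999999999997 361.7533587264409 [ 1.26866443 -0.55970263  0.76659157]
top 0.9999999999999999 417.7711729617723 [ 0.34679699 -0.07342357  1.30621396]
wrist 1.0000000000000009 282.4851431313293 [ 0.24759833 -0.47032367  0.38438461]
```

View pics/top0.png

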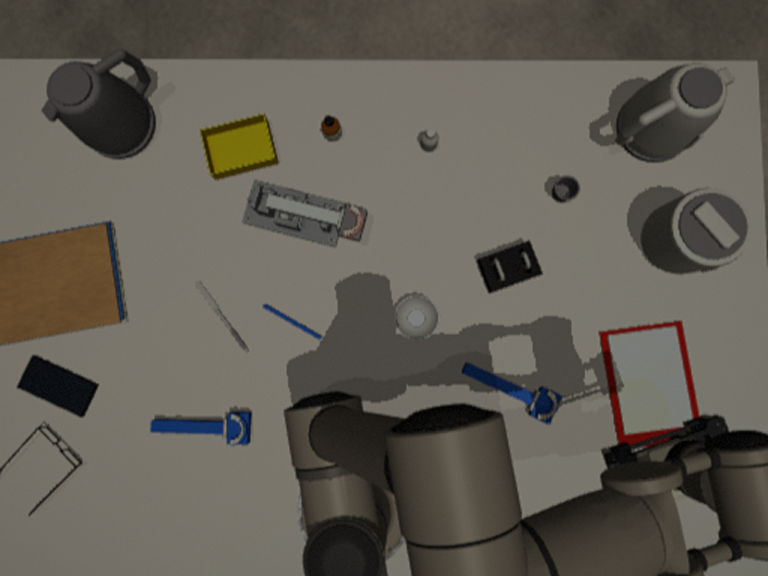

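View pics/scene0.png

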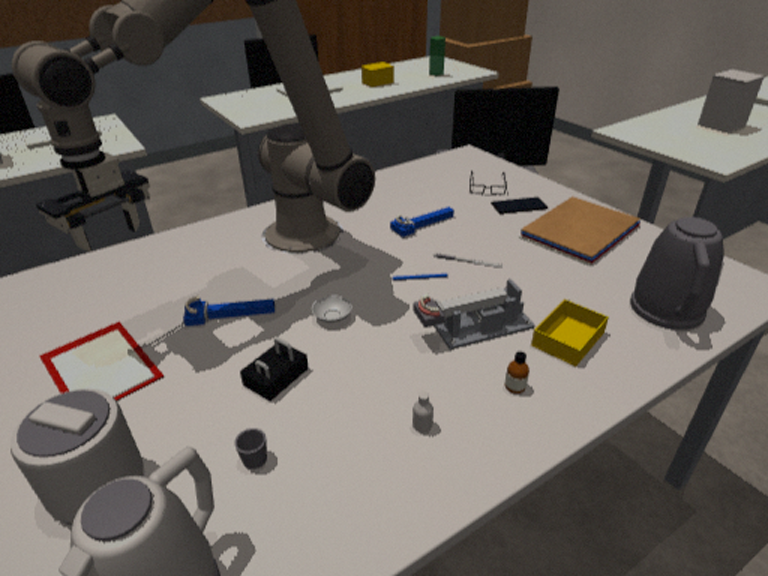

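View pics/wrist0.png

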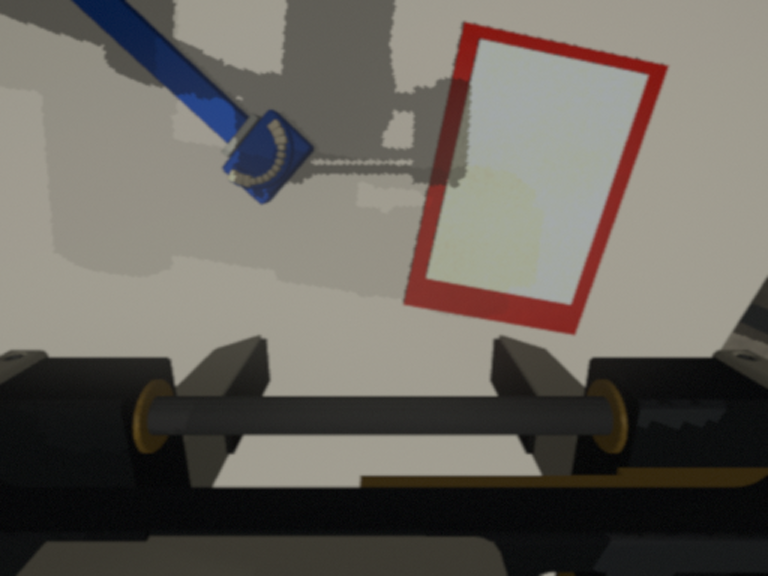

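The top view (1.5x) shows the mount at about (212,305), with the jaw at its right end and the stop at its left. The stand is at (265,508) with two U-bolts. Next I measure these.

```bash
python3 - <<'E'
from h import *
im,d,c=load('top'); P=cloud(c,d)
def blob(r0,r1,c0,c1,zlo,zhi,n):
    Q=P[r0:r1,c0:c1].reshape(-1,3); m=(Q[:,2]>zlo)&(Q[:,2]<zhi); Q=Q[m]
    (cx,cy),(w,h),a=cv2.minAreaRect((Q[:,:2]*1000).astype(np.float32)); print(n,len(Q),(round(cx),round(cy)),(round(w,1),round(h,1)),round(a,1),'mean',Q.mean(0).round(4))
for lo,hi in [(.004,.03),(.05,.068),(.08,.09),(.09,.12),(.05,.12),(.004,.12)]: blob(115,170,158,250,lo,hi,'mount%g-%g'%(lo,hi))
for lo,hi in [(.03,.045),(.05,.09)]: blob(155,200,312,365,lo,hi,'stand%g'%lo)
for l in ['post_push','post_rear','slot_a','stop_face','mount','ubolt_mid','ubolt_seat','ubolt_small_mid','stand']:
    for cam in ['top','scene']:
        _,_,cc=load(cam)
        zz={'post_push':.0725,'post_rear':.0725,'slot_a':.06,'stop_face':.0725,'mount':0,'ubolt_mid':.0415,'ubolt_seat':.067,'ubolt_small_mid':.0355,'stand':0}[l]
        for r in robot.tip_of(l,cam)[:3]: print(l,cam,round(r['confidence'],2),np.round(r['pixel'],1),atz(cc,r['pixel'],zz).round(4))
E
python3 - <<'E'
from h import *
im,d,c=load('top'); o=cv2.resize(im[110:215,155:375,::-1],None,fx=3.6,fy=3.6,interpolation=cv2.INTER_CUBIC); cv2.imwrite('pics/topz.png',o)
im,d,c=load('scene'); o=cv2.resize(im[175:275,150:365,::-1],None,fx=3.6,fy=3.6,interpolation=cv2.INTER_CUBIC); cv2.imwrite('pics/scz.png',o)
E
```

```text
mount0.004-0.03 1135 (609, 113) (174.4, 290.7) 0.6 mean [0.6013 0.1282 0.0095]
mount0.05-0.068 302 (597, 95) (224.9, 71.8) 77.0 mean [0.6054 0.1429 0.0594]
mount0.08-0.09 639 (597, 97) (227.5, 63.3) 75.8 mean [0.5914 0.0769 0.0851]
mount0.09-0.12 182 (593, 98) (224.8, 60.1) 78.0 mean [0.5894 0.0693 0.0962]
mount0.05-0.12 1270 (597, 96) (228.0, 71.8) 77.0 mean [0.595  0.0956 0.0793]
mount0.004-0.12 2505 (609, 113) (174.4, 290.7) 0.6 mean [0.5979 0.1124 0.0462]
stand0.03 742 (495, -311) (74.2, 111.6) 20.3 mean [ 0.4944 -0.3104  0.04  ]
stand0.05 75 (495, -311) (43.7, 69.3) 22.1 mean [ 0.4924 -0.3057  0.0677]
post_push top 0.82 [273.  368.5] [ 0.214  -0.3843  0.0725]
post_push top 0.8 [147.8 237.3] [0.5778 0.0009 0.0725]
post_push top 0.78 [282.2 167.7] [0.1795 0.1978 0.0725]
post_push scene 0.93 [209.4 126. ] [ 0.2962 -0.407   0.0725]
post_push scene 0.9 [154.1 262.1] [0.2552 0.143  0.0725]
post_push scene 0.85 [208.8 277. ] [ 0.5649 -0.016   0.0725]
post_rear top 0.92 [244.6 307.5] [ 0.2931 -0.2085  0.0725]
post_rear top 0.89 [133.1 178.5] [0.6214 0.1791 0.0725]
post_rear top 0.79 [28
[... 655 characters left out ...]
t scene 0.8 [216.3 322.3] [0.6098 0.1399 0.    ]
mount scene 0.66 [251.4 184.2] [ 0.4989 -0.3106  0.    ]
ubolt_mid top 0.42 [180.3 333.2] [ 0.486  -0.2899  0.0415]
ubolt_mid scene 0.51 [234.9 189.3] [ 0.4855 -0.282   0.0415]
ubolt_seat top 0.61 [178.1 335.7] [ 0.4898 -0.293   0.067 ]
ubolt_seat scene 0.39 [231.1 189.3] [ 0.498  -0.2846  0.067 ]
ubolt_small_mid top 0.48 [177.1 351.3] [ 0.497  -0.346   0.0355]
ubolt_small_mid scene 0.4 [248.5 175. ] [ 0.5085 -0.3391  0.0355]
stand top 0.83 [174.9 336.4] [ 0.5077 -0.3072  0.    ]
stand scene 0.78 [249.3 184.9] [ 0.4919 -0.3051 -0.    ]
stand scene 0.36 [230.1 189.4] [ 0.4199 -0.2559  0.    ]
stand scene 0.2 [184.1 278.6] [0.3737 0.1361 0.    ]
```

View pics/topz.png

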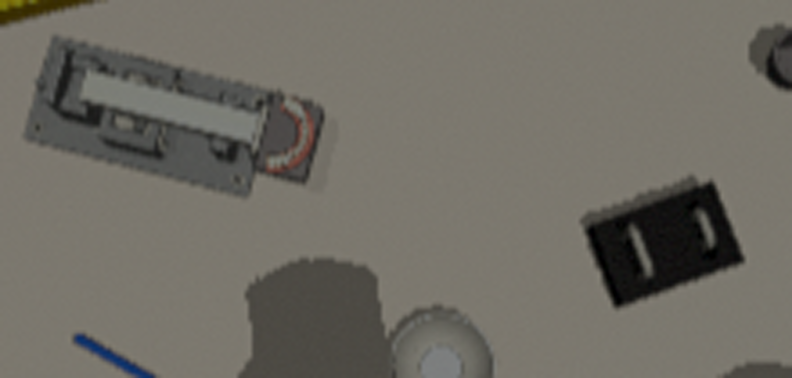

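View pics/scz.png

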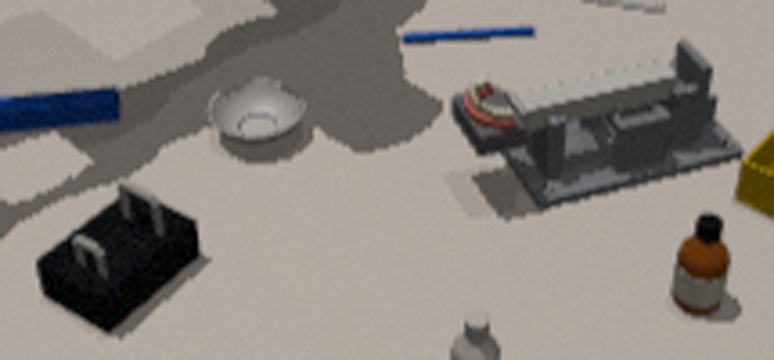

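```bash
cat >> h.py <<'E'
def go(x,y,z,yaw,s=None):
    s=s or robot.observe(); p=s['tool_pos']; r=s['tool_rot'][2]
    dx,dy=x-p[0],y-p[1]
    dyaw=(r-yaw+np.pi)%(2*np.pi)-np.pi
    print('t=%.2f'%s['time'],'pos',p.round(4),'yaw',round(float(r),4),'-> tx %.4f ty %.4f tz %.4f yaw %.4f'%(dx*np.cos(r)+dy*np.sin(r),dx*np.sin(r)-dy*np.cos(r),p[2]-z,dyaw))
E
python3 - <<'E'
from h import *
c=robot.get_calibration('wrist'); s=robot.observe()
R=np.array(c['R']);t=np.array(c['t']).ravel(); o=-R.T@t; a=s['tool_rot'][2]
Rt=np.array([[np.cos(a),np.sin(a),0],[np.sin(a),-np.cos(a),0],[0,0,-1]])
print('cam in tool',Rt.T@(o-s['tool_pos']),'axis',Rt.T@R[2],'right',Rt.T@R[0])
ax=np.array([np.cos(1.335),np.sin(1.335)])
tgt=np.array([.605,.10])-ax*0.13
print(tgt); go(tgt[0],tgt[1],.25,1.335)
E
```

```text
cam in tool [ 0.07927777  0.00066086 -0.15816006] axis [-2.92870123e-01  5.41923814e-05  9.56152231e-01] right [2.52998277e-04 9.99999968e-01 2.08159918e-05]
[ 0.57462974 -0.02640272]
t=1.05 pos [ 0.1725 -0.4959  0.2267] yaw 0.3348 -> tx 0.5340 ty -0.3113 tz -0.0233 yaw -1.0002
```

Run:
```python
from h import *
go(.594,.061,.20,1.335)
```

```text
t=1.05 pos [ 0.1725 -0.4959  0.2267] yaw 0.3348 -> tx 0.5811 ty -0.3874 tz 0.0267 yaw -1.0002
```

>>> {"fn": "apply_moves", "kwargs": {"plan": [{"tx": 0.05, "ty": -0.033, "tz": 0.0, "yaw": -0.1, "grip": -1}, {"tx": 0.1, "ty": -0.067, "tz": 0.0, "yaw": -0.2, "grip": -1}, {"tx": 0.15, "ty": -0.1, "tz": 0.0, "yaw": -0.3, "grip": -1}, {"tx": 0.2, "ty": -0.133, "tz": 0.0, "yaw": -0.4, "grip": -1}, {"tx": 0.25, "ty": -0.167, "tz": 0.0, "yaw": -0.5, "grip": -1}, {"tx": 0.3, "ty": -0.2, "tz": 0.0, "yaw": -0.6, "grip": -1}, {"tx": 0.35, "ty": -0.233, "tz": 0.0, "yaw": -0.7, "grip": -1}, {"tx": 0.39, "ty": -0.26, "tz": 0.0, "yaw": -0.8, "grip": -1}], "force": 10}}

```text
time: 2.05
tool_pos: [0.4566, -0.1202, 0.2269]
tool_rot: [3.141, 0.0, 1.139]
contact_force: [0.3, -0.8, 0.3]
opening: 0.0161
```

Run:
```python
from h import *
go(.594,.061,.20,1.335)
```

```text
t=2.05 pos [ 0.4566 -0.1202  0.2269] yaw 1.1392 -> tx 0.2220 ty 0.0490 tz 0.0269 yaw -0.1958
```

>>> {"fn": "apply_moves", "kwargs": {"plan": [{"tx": 0.055, "ty": 0.012, "tz": 0.007, "yaw": -0.06}, {"tx": 0.11, "ty": 0.024, "tz": 0.014, "yaw": -0.12}, {"tx": 0.165, "ty": 0.037, "tz": 0.02, "yaw": -0.18}, {"tx": 0.205, "ty": 0.045, "tz": 0.025, "yaw": -0.196}, {"tx": 0.222, "ty": 0.049, "tz": 0.027, "yaw": -0.196}, {"tx": 0.222, "ty": 0.049, "tz": 0.027, "yaw": -0.196}]}}

```text
schema error: expected keys tx, ty, tz, yaw, grip
```

Run:
```python
from h import *
s=robot.observe(); print(s['tool_pos'],s['tool_rot'],s['opening'])
im,d,c=shot('wrist','w1',scale=1.5)
P=cloud(c,d); np.save('P.npy',P)
for l,z in [('post_push',.0725),('post_rear',.0725),('slot_a',.06),('stop_face',.0725),('mount',0)]:
    for r in robot.tip_of(l,'wrist')[:3]: print(l,round(r['confidence'],2),np.round(r['pixel'],1),atz(c,r['pixel'],z).round(4))
```

```text
[ 0.45655518 -0.12016287  0.22692721] [3.14089390e+00 2.82568343e-05 1.13916141e+00] 0.016073624809952145
post_push 0.56 [ 37.4 311.6] [ 0.5717 -0.01    0.0725]
```

View pics/w1.png

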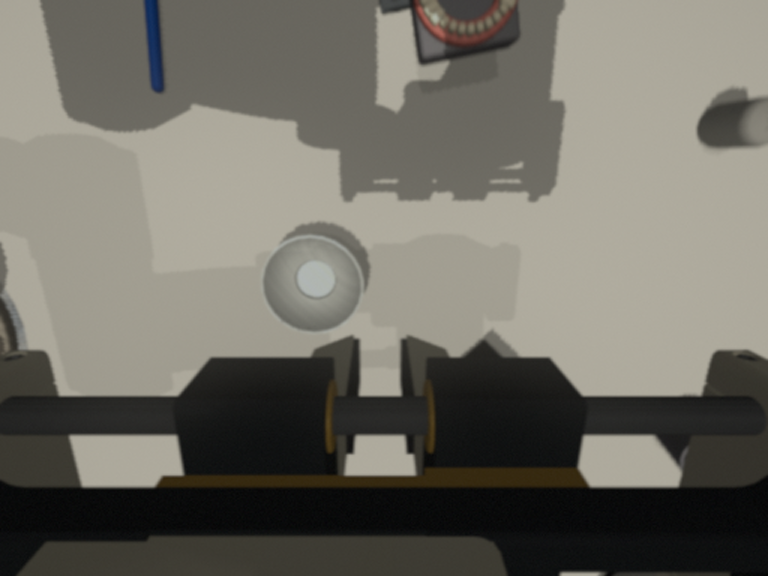

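The picture shows the jaw's front corner at top right, with the foil dish below it. That move was refused because every row needs a grip value, so I repeat it with one.

>>> {"fn": "apply_moves", "kwargs": {"plan": [{"tx": 0.055, "ty": 0.012, "tz": 0.007, "yaw": -0.06, "grip": -1}, {"tx": 0.11, "ty": 0.024, "tz": 0.014, "yaw": -0.12, "grip": -1}, {"tx": 0.165, "ty": 0.037, "tz": 0.02, "yaw": -0.18, "grip": -1}, {"tx": 0.205, "ty": 0.045, "tz": 0.025, "yaw": -0.196, "grip": -1}, {"tx": 0.222, "ty": 0.049, "tz": 0.027, "yaw": -0.196, "grip": -1}, {"tx": 0.222, "ty": 0.049, "tz": 0.027, "yaw": -0.196, "grip": -1}]}}

```text
time: 3.1
tool_pos: [0.5935, 0.0575, 0.1993]
tool_rot: [-3.141, 0.001, 1.33]
contact_force: [-0.4, 0.1, -0.6]
opening: 0.0006
```

Run:
```python
from h import *
s=robot.observe(); print(s['tool_pos'],s['tool_rot'],s['opening'])
im,d,c=shot('wrist','w2',scale=1.5)
P=cloud(c,d); np.save('P.npy',P)
for l,z in [('post_push',.0725),('post_rear',.0725),('slot_a',.06),('stop_face',.0725),('mount',0)]:
    for r in robot.tip_of(l,'wrist')[:3]: print(l,round(r['confidence'],2),np.round(r['pixel'],1),atz(c,r['pixel'],z).round(4))
```

```text
[0.59353884 0.05752626 0.19933137] [-3.14090082e+00  6.59820270e-04  1.33003221e+00] 0.000563993511831939
post_push 0.68 [ 99.7 266.1] [0.6255 0.1349 0.0725]
post_rear 0.9 [ 51.9 246.9] [0.6179 0.1798 0.0725]
post_rear 0.49 [22.2 27.9] [0.434  0.2498 0.0725]
slot_a 0.95 [100.3 269.3] [0.6291 0.1337 0.06  ]
slot_a 0.79 [100.1 225.7] [0.5867 0.1443 0.06  ]
slot_a 0.47 [ 53.5 249.8] [0.6205 0.1798 0.06  ]
stop_face 0.58 [ 30.6 248.8] [0.6238 0.1962 0.0725]
mount 0.45 [101.3 228.1] [0.584  0.1444 0.    ]
```

View pics/w2.png

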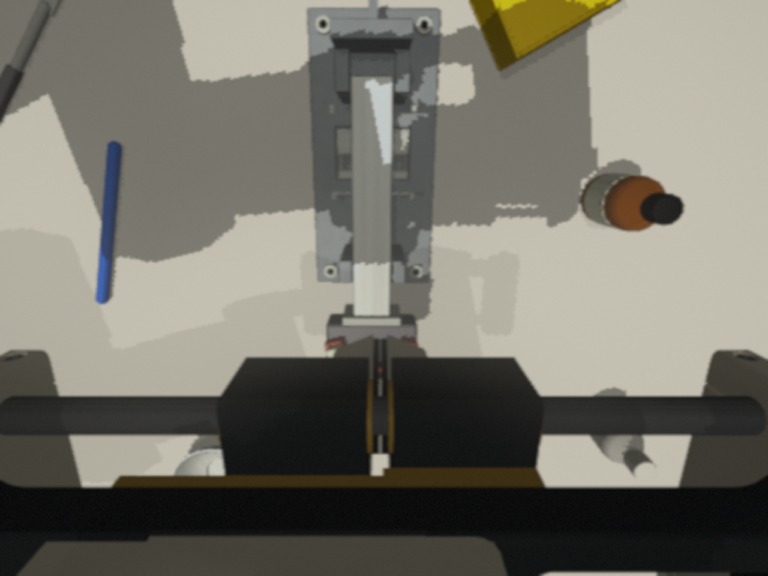

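The wrist view shows the mount nearly aligned with the image. The slots beside the post are at about (155,345) and (155,402) in the 1.5x picture, with the plate visible inside. Next a zoom and a fit.

Run:
```python
from h import *
im,d,c=load('wrist'); P=np.load('P.npy')
o=cv2.resize(im[0:240,195:305,::-1],None,fx=6,fy=6,interpolation=cv2.INTER_CUBIC); cv2.imwrite('pics/w2a.png',o[:600]); 
g=np.clip(im[75:130,200:300,::-1].astype(float)*1.8,0,255).astype(np.uint8)
cv2.imwrite('pics/w2b.png',cv2.resize(g,None,fx=8,fy=8,interpolation=cv2.INTER_CUBIC))
# post top
Q=P[45:215,200:310].reshape(-1,3); m=(Q[:,2]>.0835)&(Q[:,2]<.0865)
def inm(Q): return Q[(abs(Q[:,0]-.6)<.08)&(Q[:,1]>.0)&(Q[:,1]<.22)]
for lo,hi in [(.0835,.0865),(.058,.062),(.09,.097)]:
    Q=inm(P.reshape(-1,3)); Q=Q[(Q[:,2]>lo)&(Q[:,2]<hi)]
    print(lo,len(Q),cv2.minAreaRect((Q[:,:2]*1000).astype(np.float32)),Q.mean(0))
    if lo<.0836 and lo>.08:
        mm=Q[:,:2].mean(0);u,s,v=np.linalg.svd(Q[:,:2]-mm,full_matrices=False);print(np.degrees(np.arctan2(v[0,1],v[0,0])))
```

```text
0.0835 4508 ((594.8639526367188, 106.16597747802734), (188.5962371826172, 62.88578414916992), 78.6626968383789) [0.59816066 0.10142142 0.08527474]
-104.43871032401158
0.058 2113 ((601.641845703125, 114.53958892822266), (167.61367797851562, 72.19022369384766), 76.00987243652344) [0.61012743 0.14841076 0.06041996]
0.09 906 ((595.4121704101562, 108.89219665527344), (201.7981414794922, 63.125831604003906), 78.36758422851562) [0.61792813 0.1851407  0.09413648]
```

View pics/w2a.png

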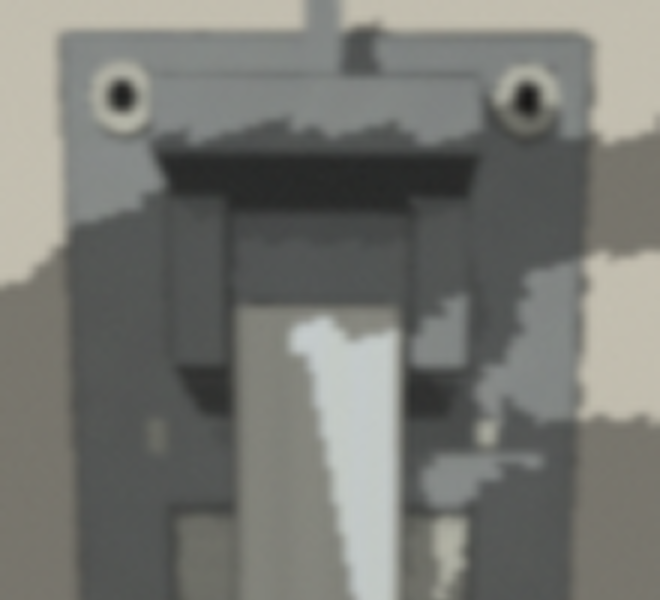

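View pics/w2b.png

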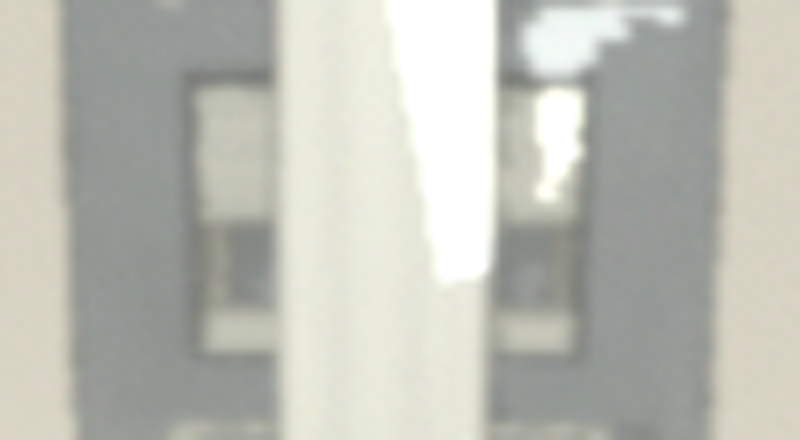

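Run:
```python
from h import *
im,d,c=load('wrist')
def q(r,cc,z): return atz(c,(75+r/8-.5,200+cc/8-.5),z)
a=np.radians(76.0)
A={}
for n,r,cc,z in [('sL0',75,236,.06),('sL1',354,240,.06),('sR0',78,540,.06),('sR1',354,536,.06),('souterL',213,198,.06),('souterR',213,583,.06),('hL0',222,240,.05),('hL1',310,240,.05),('hR0',222,535,.05),('hR1',310,535,.05),('brL',213,72,.06),('brR',213,718,.06),('postL',300,283,.085),('postR',300,490,.085)]:
    A[n]=q(r,cc,z)[:2]; print(n,A[n].round(4))
for lo,hi in [('L','0'),]: pass
ctr=(A['sL0']+A['sL1']+A['sR0']+A['sR1'])/4
v=(A['sL1']+A['sR1']-A['sL0']-A['sR0'])/2
print('slot centre',ctr,'len',np.linalg.norm(v),'ang',np.degrees(np.arctan2(-v[1],-v[0])))
h=(A['hL0']+A['hL1']+A['hR0']+A['hR1'])/4
print('hole ctr',h,'offset along x',(h-ctr)@[np.cos(a),np.sin(a)])
print('outer mid',(A['souterL']+A['souterR'])/2,np.linalg.norm(A['souterL']-A['souterR']),(A['brL']+A['brR'])/2,np.linalg.norm(A['brL']-A['brR']))
print('postmid',(A['postL']+A['postR'])/2,np.linalg.norm(A['postL']-A['postR']))
# screws
S=[atz(c,((r)/1.5,(cc)/1.5),.008)[:2] for r,cc in [(272,331),(24,323),(271,417),(25,424)]]
for p,qq in [(0,1),(2,3)]:
    w=S[qq]-S[p]; print('screw ang',np.degrees(np.arctan2(w[1],w[0])),np.linalg.norm(w))
print('mid screws',sum(S)/4)
```

```text
sL0 [0.5939 0.1582]
sL1 [0.5856 0.1259]
sR0 [0.6303 0.1489]
sR1 [0.6223 0.1168]
souterL [0.585  0.1437]
souterR [0.6319 0.1322]
hL0 [0.5891 0.1417]
hL1 [0.5862 0.131 ]
hR0 [0.6263 0.1325]
hR1 [0.6238 0.1218]
brL [0.5697 0.1475]
brR [0.6484 0.1281]
postL [0.5943 0.1312]
postR [0.6177 0.1255]
slot centre [0.6080406  0.13746168] len 0.03320196793096422 ang 75.88167726520328
hole ctr [0.6063575  0.13174272] offset along x -0.0059562565864300365
outer mid [0.60847864 0.13792484] 0.048315472032641124 [0.60902644 0.13779014] 0.08106954491052472
postmid [0.60600309 0.12832691] 0.024055212773265885
screw ang 76.04504551755278 0.18607660334801862
screw ang 76.09845773438273 0.18454913811501633
mid screws [0.60764303 0.13380508]
```

```bash
cat >> h.py <<'E'
A=np.radians(76.0); C=np.array([.608,.1376]); U=np.array([np.cos(A),np.sin(A)]); V=np.array([-np.sin(A),np.cos(A)])
def gom(mx,my,z,yaw=A):
    p=C+U*mx+V*my; go(p[0],p[1],z,yaw); s=robot.observe(); q=s['tool_pos'][:2]-C; print('mount xyz now',(q@U).round(4),(q@V).round(4),s['tool_pos'][2].round(4),'F',s['contact_force'].round(1),'open',round(s['opening'],4))
E
python3 - <<'E'
from h import *
im,d,c=load('wrist')
p=atz(c,(50.6,248),.085)[:2]-C; print('rear',p@U,p@V)
p=atz(c,(25.5,248),.094)[:2]-C; print('stop top edge',p@U,p@V)
gom(-.19,0,.2); gom(-.19,0,.066)
E
```

```text
rear 0.042303235321341254 -0.0005817666183200772
stop top edge 0.05964996449747928 -0.0007695843785756352
t=3.40 pos [0.5933 0.0572 0.2002] yaw 1.3292 -> tx -0.1085 ty -0.0055 tz 0.0002 yaw 0.0027
mount xyz now -0.0815 -0.0052 0.2002 F [0.2 1.  0.4] open 0.0007
t=3.40 pos [0.5933 0.0572 0.2002] yaw 1.3292 -> tx -0.1085 ty -0.0055 tz 0.1342 yaw 0.0027
mount xyz now -0.0815 -0.0052 0.2002 F [0.2 1.  0.4] open 0.0007
```

>>> {"fn": "apply_moves", "kwargs": {"plan": [{"tx": -0.055, "ty": -0.003, "tz": 0, "yaw": 0.0, "grip": -1}, {"tx": -0.1085, "ty": -0.0055, "tz": 0.0, "yaw": 0.003, "grip": -1}, {"tx": -0.1085, "ty": -0.0055, "tz": 0.03, "yaw": 0.003, "grip": -1}, {"tx": -0.1085, "ty": -0.0055, "tz": 0.08, "yaw": 0.003, "grip": -1}, {"tx": -0.1085, "ty": -0.0055, "tz": 0.12, "yaw": 0.003, "grip": -1}, {"tx": -0.1085, "ty": -0.0055, "tz": 0.134, "yaw": 0.003, "grip": -1}, {"tx": -0.1085, "ty": -0.0055, "tz": 0.134, "yaw": 0.003, "grip": -1}]}}

```text
time: 4.28
tool_pos: [0.5624, -0.0459, 0.0658]
tool_rot: [-3.141, 0.0, 1.327]
contact_force: [-0.2, -0.7, 0.4]
opening: 0.0002
```

Run:
```python
from h import *
gom(-.16,0,.066)
```

```text
t=4.28 pos [ 0.5624 -0.0459  0.0658] yaw 1.3275 -> tx 0.0291 ty -0.0001 tz -0.0002 yaw 0.0010
mount xyz now -0.1891 -0.0002 0.0658 F [-0.2 -0.7  0.4] open 0.0002
```

>>> {"fn": "apply_moves", "kwargs": {"plan": [{"tx": 0.008, "ty": 0, "tz": 0, "yaw": 0, "grip": -1}, {"tx": 0.015, "ty": 0, "tz": 0, "yaw": 0, "grip": -1}, {"tx": 0.019, "ty": 0, "tz": 0, "yaw": 0, "grip": -1}, {"tx": 0.022, "ty": 0, "tz": 0, "yaw": 0, "grip": -1}, {"tx": 0.025, "ty": 0, "tz": 0, "yaw": 0, "grip": -1}, {"tx": 0.028, "ty": 0, "tz": 0, "yaw": 0, "grip": -1}, {"tx": 0.031, "ty": 0, "tz": 0, "yaw": 0, "grip": -1}, {"tx": 0.034, "ty": 0, "tz": 0, "yaw": 0, "grip": -1}]}}

```text
time: 5.28
tool_pos: [0.5708, -0.0128, 0.0658]
tool_rot: [3.141, 0.0, 1.328]
contact_force: [-1.4, -4.2, 3.0]
opening: 0.0004
```

Run:
```python
from h import *
gom(-.1495,0,.066)
shot('wrist','w3',scale=1.5)
```

```text
t=5.28 pos [ 0.5708 -0.0128  0.0658] yaw 1.3276 -> tx 0.0054 ty -0.0003 tz -0.0002 yaw 0.0012
mount xyz now -0.1549 -0.0003 0.0658 F [-1.4 -4.2  3. ] open 0.0004
```

View pics/w3.png

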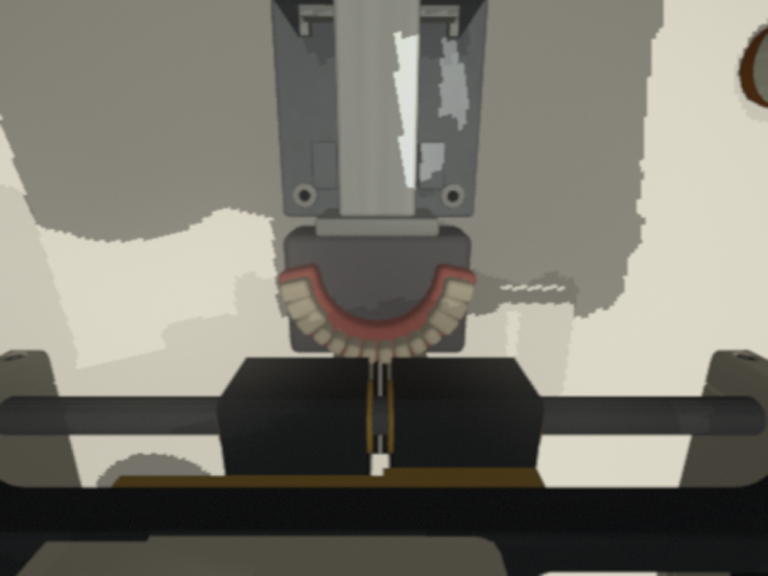

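The fingers are on the jaw base and pushing at about 4.5 N, with the post sliding straight. I go on slowly.

>>> {"fn": "apply_moves", "kwargs": {"plan": [{"tx": 0.0015, "ty": 0, "tz": 0, "yaw": 0, "grip": -1}, {"tx": 0.003, "ty": 0, "tz": 0, "yaw": 0, "grip": -1}, {"tx": 0.004, "ty": 0, "tz": 0, "yaw": 0, "grip": -1}, {"tx": 0.0045, "ty": 0, "tz": 0, "yaw": 0, "grip": -1}]}}

```text
time: 5.82
tool_pos: [0.5717, -0.0083, 0.0657]
tool_rot: [3.142, 0.0, 1.328]
contact_force: [-0.5, -4.7, 3.1]
opening: 0.0007
```

Run:
```python
from h import *
gom(-.1495,0,.066)
```

```text
t=5.83 pos [ 0.5717 -0.0083  0.0657] yaw 1.3278 -> tx 0.0009 ty -0.0001 tz -0.0003 yaw 0.0014
mount xyz now -0.1504 -0.0001 0.0657 F [-0.5 -4.7  3.1] open 0.0007
```

>>> {"fn": "apply_moves", "kwargs": {"plan": [{"tx": 0.0007, "ty": 0, "tz": 0, "yaw": 0, "grip": -1}, {"tx": 0.0014, "ty": 0, "tz": 0, "yaw": 0, "grip": -1}, {"tx": 0.002, "ty": 0, "tz": 0, "yaw": 0, "grip": -1}]}}

```text
time: 6.2
tool_pos: [0.5719, -0.0079, 0.0657]
tool_rot: [-3.141, 0.003, 1.328]
contact_force: [-2.2, -11.9, 4.0]
opening: 0.0005
```

Run:
```python
from h import *
gom(-.1495,0,.066)
```

```text
t=6.20 pos [ 0.5719 -0.0079  0.0657] yaw 1.3282 -> tx 0.0004 ty -0.0001 tz -0.0003 yaw 0.0017
mount xyz now -0.1499 -0.0001 0.0657 F [ -2.2 -11.9   4. ] open 0.0005
```

The force jumped to 12 N with no further travel at mount x -0.150, so the post meets the stop. I back off and go to the stand.

>>> {"fn": "apply_moves", "kwargs": {"plan": [{"tx": -0.002, "ty": 0, "tz": 0, "yaw": 0, "grip": -1}, {"tx": -0.03, "ty": 0, "tz": 0, "yaw": 0, "grip": -1}, {"tx": -0.035, "ty": 0, "tz": -0.04, "yaw": 0, "grip": -1}, {"tx": -0.035, "ty": 0, "tz": -0.1, "yaw": 0, "grip": -1}, {"tx": -0.035, "ty": 0, "tz": -0.13, "yaw": 0, "grip": -1}, {"tx": -0.035, "ty": 0, "tz": -0.135, "yaw": 0, "grip": -1}]}}

```text
time: 6.95
tool_pos: [0.5648, -0.0397, 0.2026]
tool_rot: [3.138, -0.001, 1.328]
contact_force: [-0.3, -0.1, -1.2]
opening: 0.0005
```

Run:
```python
from h import *
go(.507,-.337,.19,np.radians(110.3))
```

```text
t=6.95 pos [ 0.5648 -0.0397  0.2026] yaw 1.3282 -> tx -0.3024 ty 0.0153 tz 0.0126 yaw -0.5969
```

>>> {"fn": "apply_moves", "kwargs": {"plan": [{"tx": -0.045, "ty": 0.003, "tz": 0.003, "yaw": -0.1, "grip": 0.5}, {"tx": -0.09, "ty": 0.005, "tz": 0.006, "yaw": -0.2, "grip": 0.5}, {"tx": -0.14, "ty": 0.007, "tz": 0.01, "yaw": -0.3, "grip": 0.5}, {"tx": -0.19, "ty": 0.01, "tz": 0.0126, "yaw": -0.4, "grip": 0.5}, {"tx": -0.24, "ty": 0.013, "tz": 0.0126, "yaw": -0.5, "grip": 0.5}, {"tx": -0.285, "ty": 0.015, "tz": 0.0126, "yaw": -0.58, "grip": 0.5}, {"tx": -0.302, "ty": 0.015, "tz": 0.0126, "yaw": -0.597, "grip": 0.5}, {"tx": -0.302, "ty": 0.015, "tz": 0.0126, "yaw": -0.597, "grip": 0.5}]}}

```text
time: 7.95
tool_pos: [0.5049, -0.3373, 0.1859]
tool_rot: [-3.14, -0.003, 1.923]
contact_force: [0.4, 0.4, -0.5]
opening: 0.0687
```

Run:
```python
from h import *
s=robot.observe(); print(s['tool_pos'],s['tool_rot'],s['opening'])
im,d,c=shot('wrist','w4',scale=1.5)
P=cloud(c,d)
Q=P.reshape(-1,3); Q=Q[(abs(Q[:,0]-.49)<.08)&(abs(Q[:,1]+.31)<.09)]
for lo,hi in [(.072,.08),(.059,.066),(.038,.042)]:
    q=Q[(Q[:,2]>lo)&(Q[:,2]<hi)]; print(lo,len(q),cv2.minAreaRect((q[:,:2]*1000).astype(np.float32)) if len(q)>3 else'')
for l,z in [('ubolt_mid',.0415),('ubolt_seat',.067),('ubolt_small_mid',.0355)]:
    for r in robot.tip_of(l,'wrist')[:3]: print(l,round(r['confidence'],2),np.round(r['pixel'],1),atz(c,r['pixel'],z).round(4))
```

```text
[ 0.50488017 -0.33728325  0.18590438] [-3.14047356 -0.00334951  1.922669  ] 0.06871326686674033
0.072 328 ((484.97198486328125, -283.0741882324219), (40.549774169921875, 6.639835834503174), 20.079261779785156)
0.059 186 ((485.3531799316406, -319.57342529296875), (26.83749008178711, 74.06644439697266), 48.31260681152344)
0.038 5743 ((495.8006286621094, -311.2187194824219), (74.06492614746094, 110.03120422363281), 20.7239990234375)
ubolt_mid 0.56 [124.4 251.9] [ 0.4834 -0.2808  0.0415]
ubolt_seat 0.88 [127.5 256.2] [ 0.4878 -0.2806  0.067 ]
ubolt_small_mid 0.69 [179.3 253.2] [ 0.5057 -0.3374  0.0355]
```

View pics/w4.png

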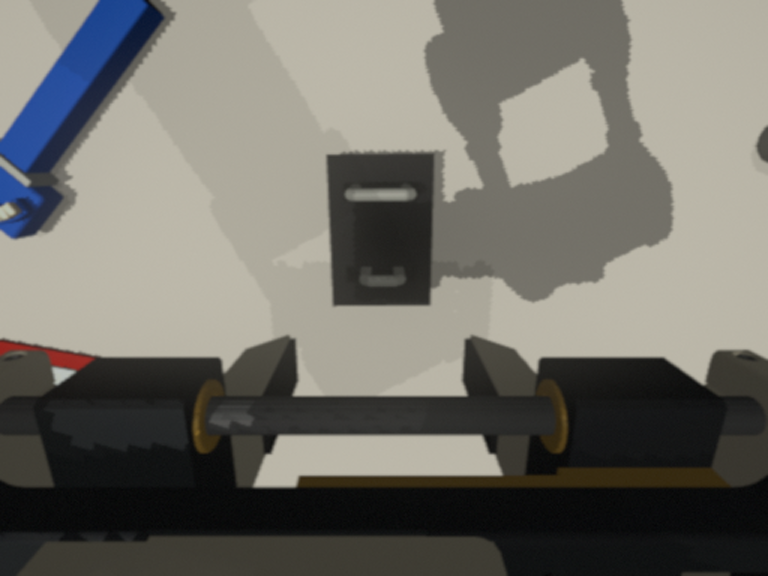

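The picture shows the larger U-bolt at (192,380) in the 1.5x view. Its crossbar is at z 0.075, its centre is (0.485,-0.283), and the pocket position agrees. Now the grasp.

Run:
```python
from h import *
go(.485,-.2831,.047,np.radians(110.5))
```

```text
t=8.15 pos [ 0.506  -0.3357  0.1876] yaw 1.9259 -> tx 0.0566 ty -0.0014 tz 0.1406 yaw -0.0027
```

>>> {"fn": "apply_moves", "kwargs": {"plan": [{"tx": 0.03, "ty": -0.001, "tz": 0.0, "yaw": -0.003, "grip": 0.5}, {"tx": 0.0566, "ty": -0.0014, "tz": 0.0, "yaw": -0.003, "grip": 0.5}, {"tx": 0.0566, "ty": -0.0014, "tz": 0.03, "yaw": -0.003, "grip": 0.5}, {"tx": 0.0566, "ty": -0.0014, "tz": 0.07, "yaw": -0.003, "grip": 0.5}, {"tx": 0.0566, "ty": -0.0014, "tz": 0.09, "yaw": -0.003, "grip": 0.5}, {"tx": 0.0566, "ty": -0.0014, "tz": 0.09, "yaw": -0.003, "grip": 0.5}]}}

```text
time: 8.9
tool_pos: [0.4843, -0.2828, 0.0968]
tool_rot: [-3.14, -0.003, 1.929]
contact_force: [0.0, -0.1, 1.0]
opening: 0.0686
```

Run:
```python
from h import *
go(.485,-.2831,.047,np.radians(110.5))
```

```text
t=8.90 pos [ 0.4843 -0.2828  0.0968] yaw 1.929 -> tx -0.0005 ty 0.0006 tz 0.0498 yaw 0.0004
```

>>> {"fn": "apply_moves", "kwargs": {"plan": [{"tx": 0.0, "ty": 0.0006, "tz": 0.025, "yaw": 0, "grip": 0.5}, {"tx": 0.0, "ty": 0.0006, "tz": 0.045, "yaw": 0, "grip": 0.5}, {"tx": 0.0, "ty": 0.0006, "tz": 0.05, "yaw": 0, "grip": 0.5}, {"tx": 0.0, "ty": 0.0006, "tz": 0.05, "yaw": 0, "grip": 0.1}, {"tx": 0.0, "ty": 0.0006, "tz": 0.05, "yaw": 0, "grip": -0.2}, {"tx": 0.0, "ty": 0.0006, "tz": 0.05, "yaw": 0, "grip": -0.2}, {"tx": 0.0, "ty": 0.0006, "tz": 0.05, "yaw": 0, "grip": -0.2}, {"tx": 0.0, "ty": 0.0006, "tz": 0.05, "yaw": 0, "grip": -0.2}], "force": 45}}

```text
time: 9.9
tool_pos: [0.4858, -0.2847, 0.0489]
tool_rot: [3.141, 0.001, 1.928]
contact_force: [0.1, 0.8, 5.6]
opening: 0.0448
```

Run:
```python
from h import *
go(.485,-.2831,.047,np.radians(110.5)); s=robot.observe();print(s['opening'],s['contact_force'])
```

```text
t=9.90 pos [ 0.4858 -0.2847  0.0489] yaw 1.9278 -> tx 0.0017 ty -0.0002 tz 0.0019 yaw -0.0008
0.0448048393074435 [0.06204827 0.77770654 5.63416239]
```

Run:
```python
from h import *
shot('wrist','w5',scale=1.5)
shot('scene','s5',crop=(150,300,100,300),scale=3.5)
go(.485,-.2831,.047,np.radians(110.5)); s=robot.observe();print(s['opening'],s['contact_force'],s['torque'])
```

```text
t=10.00 pos [ 0.4858 -0.2847  0.0489] yaw 1.9278 -> tx 0.0018 ty -0.0002 tz 0.0019 yaw -0.0008
0.04439039598056312 [-0.6015543  -0.1148408   6.28658343] [ 0.02168435 -0.07813136  0.04285598]
```

View pics/w5.png

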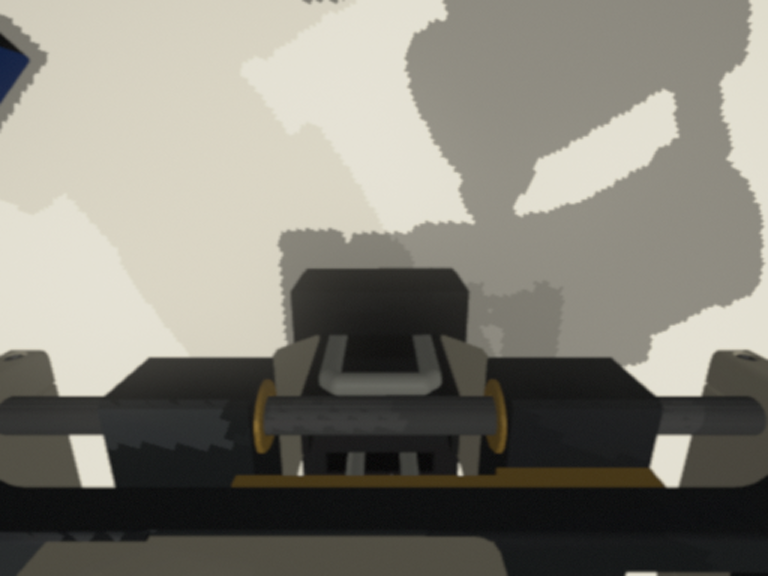

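View pics/s5.png

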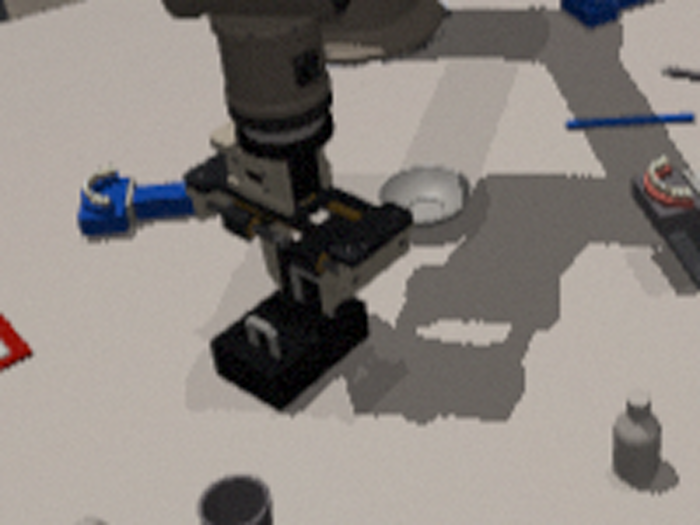

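The U-bolt is between the pads. I lift it and check.

>>> {"fn": "apply_moves", "kwargs": {"plan": [{"tx": 0.0, "ty": 0.0, "tz": -0.004, "yaw": 0, "grip": -0.2}, {"tx": 0.0, "ty": 0.0, "tz": -0.012, "yaw": 0, "grip": -0.2}, {"tx": 0.0, "ty": 0.0, "tz": -0.025, "yaw": 0, "grip": -0.2}, {"tx": 0.0, "ty": 0.0, "tz": -0.045, "yaw": 0, "grip": -0.2}, {"tx": 0.0, "ty": 0.0, "tz": -0.08, "yaw": 0, "grip": -0.2}, {"tx": 0.0, "ty": 0.0, "tz": -0.12, "yaw": 0, "grip": -0.2}, {"tx": 0.0, "ty": 0.0, "tz": -0.13, "yaw": 0, "grip": -0.2}, {"tx": 0.0, "ty": 0.0, "tz": -0.13, "yaw": 0, "grip": -0.2}]}}

```text
time: 11.0
tool_pos: [0.4853, -0.2843, 0.1785]
tool_rot: [3.141, 0.001, 1.928]
contact_force: [0.1, 0.4, -1.0]
opening: 0.0444
```

Run:
```python
from h import *
im,d,c=shot('wrist','w6',crop=(200,384,150,350),scale=4)
shot('scene','s6',crop=(100,250,100,300),scale=3.5)
s=robot.observe();print(s['tool_pos'],s['tool_rot'],s['opening'],s['contact_force'],s['torque'])
```

```text
[ 0.48464137 -0.28375842  0.17672768] [-3.14019667e+00 -2.12164376e-03  1.92781204e+00] 0.04458154616891682 [-0.5177143  -0.10743388 -1.64921764] [-0.04907309 -0.12184613  0.05019725]
```

View pics/w6.png

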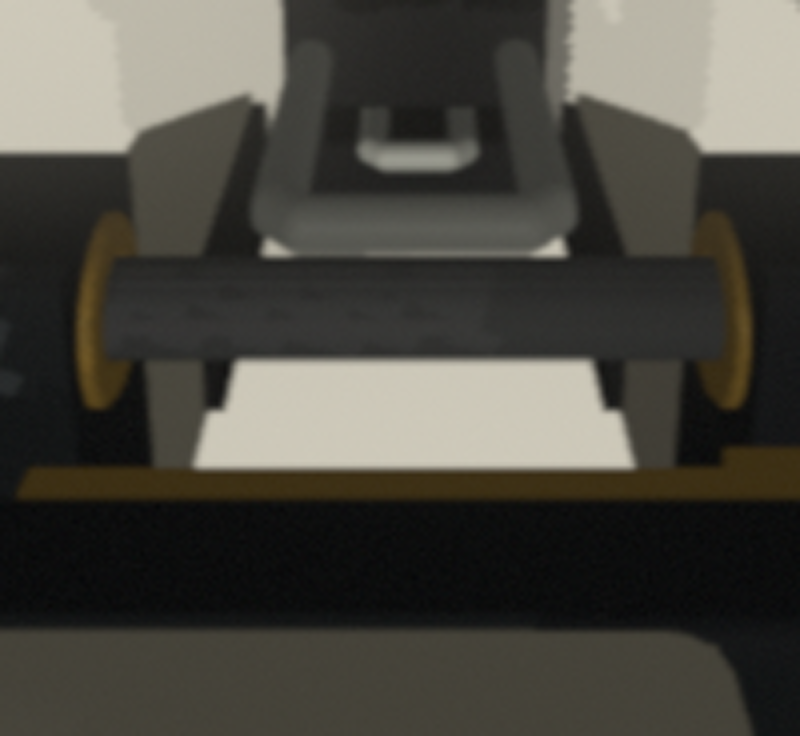

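View pics/s6.png

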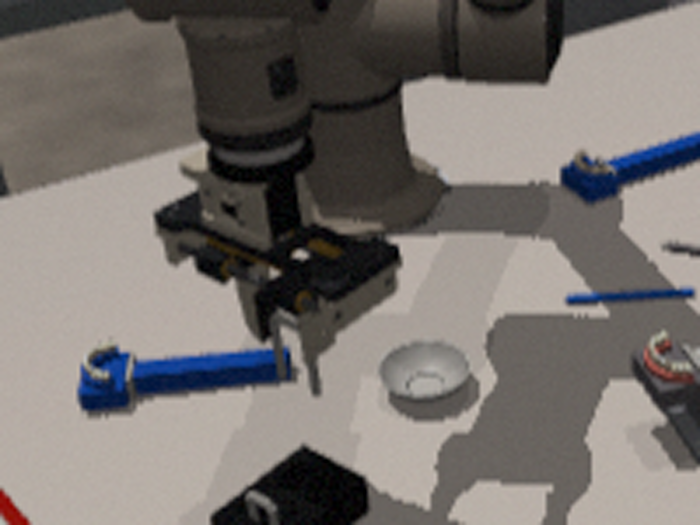

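```bash
cat >> h.py <<'E'
def toolcloud(c,d,s):
    P=cloud(c,d); a=s['tool_rot'][2]
    Rt=np.array([[np.cos(a),np.sin(a),0],[np.sin(a),-np.cos(a),0],[0,0,-1]])
    return (P-s['tool_pos'])@Rt
E
python3 - <<'E'
from h import *
s=robot.observe(); im,d,c=shot('wrist','w7'); T=toolcloud(c,d,s)
for r in [212,216,220,226,232,240,246,250,254,258]:
    row=T[r]; m=(abs(row[:,0])<.02)&(abs(row[:,1])<.03)&(abs(row[:,2])<.05)
    cols=np.where(m)[0]; L=cols[cols<254];Rr=cols[cols>=254]
    print(r,[ (int(x[0]),int(x[-1]),row[x].mean(0).round(4).tolist(), row[x][:,0].max().round(4)) for x in (L,Rr) if len(x)])
E
```

```text
212 [(223, 231, [0.0043, -0.0191, 0.0342], np.float64(0.0049)), (274, 282, [0.0045, 0.0179, 0.0339], np.float64(0.0051))]
216 [(221, 231, [0.0041, -0.0192, 0.027], np.float64(0.005)), (273, 284, [0.0039, 0.0178, 0.0275], np.float64(0.0051))]
220 [(220, 231, [0.0038, -0.0189, 0.0204], np.float64(0.0048)), (274, 285, [0.0041, 0.0178, 0.0199], np.float64(0.0051))]
226 [(203, 230, [0.0071, -0.0229, 0.0029], np.float64(0.0107)), (275, 303, [0.0072, 0.0219, 0.0027], np.float64(0.0107))]
232 [(201, 229, [0.0068, -0.0225, -0.005], np.float64(0.0106)), (276, 306, [0.0071, 0.022, -0.0057], np.float64(0.0108))]
240 [(197, 227, [0.0069, -0.0228, -0.0157], np.float64(0.0106)), (278, 309, [0.0071, 0.0221, -0.016], np.float64(0.011))]
246 [(195, 226, [0.007, -0.0227, -0.0229], np.float64(0.0108)), (279, 312, [0.0071, 0.0222, -0.023], np.float64(0.0108))]
250 [(193, 253, [0.0059, -0.0157, -0.0252], np.float64(0.0106)), (254, 313, [0.0061, 0.0156, -0.0255], np.float64(0.0105))]
254 [(191, 253, [0.005, -0.0159, -0.0278], np.float64(0.0107)), (254, 315, [0.0051, 0.0158, -0.028], np.float64(0.0106))]
258 [(190, 253, [0.0035, -0.016, -0.0293], np.float64(0.0109)), (254, 317, [0.0038, 0.0161, -0.0297], np.float64(0.0108))]
```

Run:
```python
from h import *
im,d,c=load('wrist'); s=robot.observe(); T=toolcloud(c,d,s)
for r in range(218,232,2):
    row=T[r]; m=(abs(row[:,0])<.02)&(abs(row[:,1])<.05)&(abs(row[:,1])>.0245)&(abs(row[:,2])<.05)
    print(r,m.sum(),row[m].max(0).round(4) if m.any() else '', row[m].min(0).round(4) if m.any() else '')
for r in range(254,266): print(r,T[r,254].round(4))
gom(-.0065,-.0006,.14)
```

```text
218 0  
220 0  
222 0  
224 7 [ 0.0104  0.0265 -0.0003] [ 0.0098 -0.0273 -0.0015]
226 20 [ 0.0107  0.0294 -0.0008] [ 0.0087 -0.0303 -0.0053]
228 30 [ 0.0107  0.0325 -0.0038] [ 0.0087 -0.0335 -0.0082]
230 39 [ 0.0107  0.0346 -0.0065] [ 0.0087 -0.0357 -0.0109]
254 [ 0.0027  0.0004 -0.0239]
255 [ 0.0032  0.0004 -0.0258]
256 [ 0.0033  0.0004 -0.027 ]
257 [ 0.0023  0.0004 -0.0262]
258 [ 0.0015  0.0004 -0.0259]
259 [ 0.0007  0.0004 -0.0255]
260 [-0.0001  0.0004 -0.0253]
261 [-0.0012  0.0004 -0.0245]
262 [-0.0012  0.0004 -0.0254]
263 [-0.0021  0.0004 -0.0249]
264 [ 0.0292  0.0002 -0.0773]
265 [ 0.0307  0.0002 -0.0804]
t=11.15 pos [ 0.4846 -0.2838  0.1765] yaw 1.9278 -> tx 0.3460 ty 0.2597 tz 0.0365 yaw 0.6013
mount xyz now -0.4387 0.0178 0.1765 F [ 1.3  0.1 -0.7] open 0.0445
```

Held well: the legs are straight, the crossbar top is 26 mm above the TCP, and the bolt is centred in the fingers. I carry it to the mount.

>>> {"fn": "apply_moves", "kwargs": {"plan": [{"tx": 0.036, "ty": 0.027, "tz": 0, "yaw": 0.06, "grip": -0.2}, {"tx": 0.077, "ty": 0.058, "tz": 0, "yaw": 0.13, "grip": -0.2}, {"tx": 0.12, "ty": 0.09, "tz": 0, "yaw": 0.21, "grip": -0.2}, {"tx": 0.163, "ty": 0.122, "tz": 0, "yaw": 0.29, "grip": -0.2}, {"tx": 0.206, "ty": 0.155, "tz": 0, "yaw": 0.37, "grip": -0.2}, {"tx": 0.25, "ty": 0.188, "tz": 0, "yaw": 0.45, "grip": -0.2}, {"tx": 0.29, "ty": 0.218, "tz": 0, "yaw": 0.52, "grip": -0.2}, {"tx": 0.32, "ty": 0.24, "tz": 0, "yaw": 0.58, "grip": -0.2}]}}

```text
time: 12.15
tool_pos: [0.598, 0.1016, 0.1764]
tool_rot: [-3.139, 0.001, 1.347]
contact_force: [0.3, 0.1, -0.9]
opening: 0.0446
```

Run:
```python
from h import *
gom(-.0065,-.0006,.14)
```

```text
t=12.15 pos [0.598  0.1016 0.1764] yaw 1.347 -> tx 0.0308 ty 0.0022 tz 0.0364 yaw 0.0206
mount xyz now -0.0373 0.001 0.1764 F [ 0.3  0.1 -0.9] open 0.0446
```

>>> {"fn": "apply_moves", "kwargs": {"plan": [{"tx": 0.02, "ty": 0.002, "tz": 0, "yaw": 0.02, "grip": -0.2}, {"tx": 0.0308, "ty": 0.0022, "tz": 0, "yaw": 0.0206, "grip": -0.2}, {"tx": 0.0308, "ty": 0.0022, "tz": 0.02, "yaw": 0.0206, "grip": -0.2}, {"tx": 0.0308, "ty": 0.0022, "tz": 0.035, "yaw": 0.0206, "grip": -0.2}, {"tx": 0.0308, "ty": 0.0022, "tz": 0.035, "yaw": 0.0206, "grip": -0.2}, {"tx": 0.0308, "ty": 0.0022, "tz": 0.035, "yaw": 0.0206, "grip": -0.2}]}}

```text
time: 12.9
tool_pos: [0.6076, 0.1286, 0.1435]
tool_rot: [3.141, -0.0, 1.327]
contact_force: [-0.8, 1.0, -0.4]
opening: 0.0446
```

Run:
```python
from h import *
gom(-.0065,-.0006,.11)
im,d,c=shot('wrist','w8',crop=(150,300,150,350),scale=4)
im,d,c=shot('scene','s8',crop=(130,250,270,370),scale=6)
```

```text
t=12.90 pos [0.6076 0.1286 0.1435] yaw 1.3267 -> tx 0.0023 ty -0.0012 tz 0.0335 yaw 0.0002
mount xyz now -0.0088 -0.0018 0.1435 F [-0.8  1.  -0.4] open 0.0446
```

View pics/w8.png

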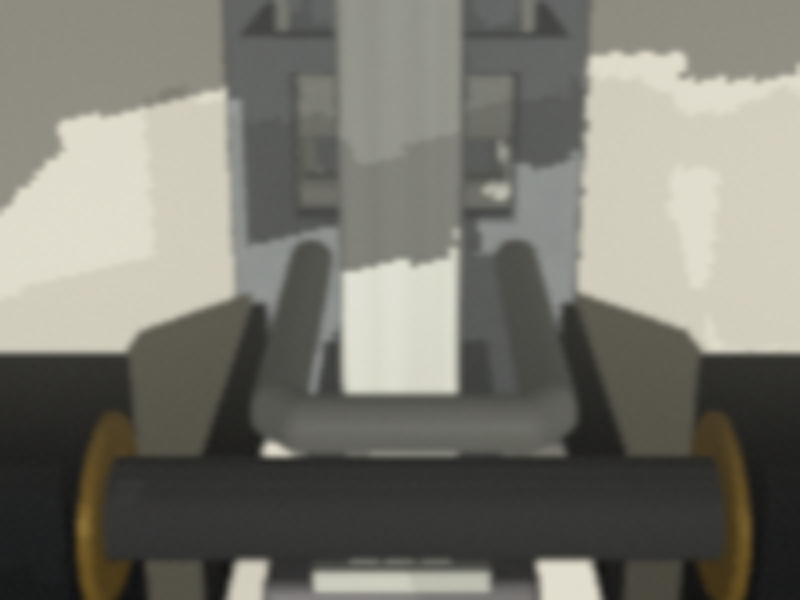

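View pics/s8.png

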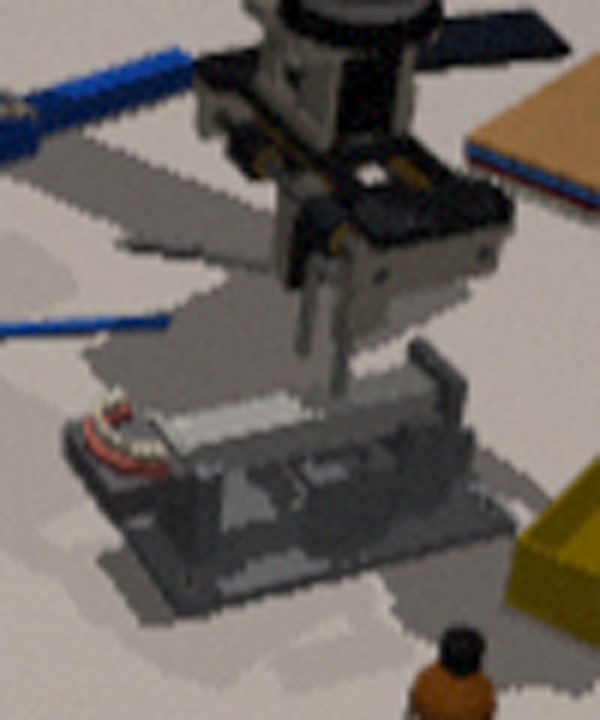

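The wrist picture shows both slots ahead of the legs, at rows 73–212, with the plate's holes as darker bands at rows 138–178. I measure them in the tool frame.

Run:
```python
from h import *
s=robot.observe(); im,d,c=shot('wrist','w9')
g=np.clip(im[160:215,215:290,::-1].astype(float)*1.7,0,255).astype(np.uint8)
cv2.imwrite('pics/w9z.png',cv2.resize(g,None,fx=10,fy=10,interpolation=cv2.INTER_CUBIC))
a=s['tool_rot'][2]; Rt=np.array([[np.cos(a),np.sin(a),0],[np.sin(a),-np.cos(a),0],[0,0,-1]])
def tl(r,cc,z): return Rt.T@(atz(c,(150+r/4-.5,150+cc/4-.5),z)-s['tool_pos'])
print('slot ends',tl(73,320,.06),tl(212,320,.06),tl(73,490,.06),tl(212,490,.06))
print('hole ends',tl(138,320,.05),tl(178,320,.05),tl(138,490,.05),tl(178,490,.05))
print('slot outer',tl(142,296,.06),tl(142,515,.06),'post edges',tl(240,340,.085),tl(240,461,.085))
print(s['tool_pos'],a)
```

```text
slot ends [ 0.02639527 -0.02022118  0.08389034] [-0.00573806 -0.02098971  0.08389034] [0.02639718 0.01691186 0.08389034] [-0.00574487  0.01755822  0.08389034]
hole ends [ 0.00889247 -0.02141796  0.09389034] [-0.00081421 -0.02165011  0.09389034] [0.00889038 0.01792435 0.09389034] [-0.00081896  0.0181196   0.09389034]
slot outer [ 0.01074479 -0.02593346  0.08389034] [0.01074188 0.02279047 0.08389034] post edges [-0.00307566 -0.01488345  0.05889034] [-0.00308123  0.00990993  0.05889034]
[0.60777806 0.12872068 0.14389034] 1.3268242216670285
```

View pics/w9z.png

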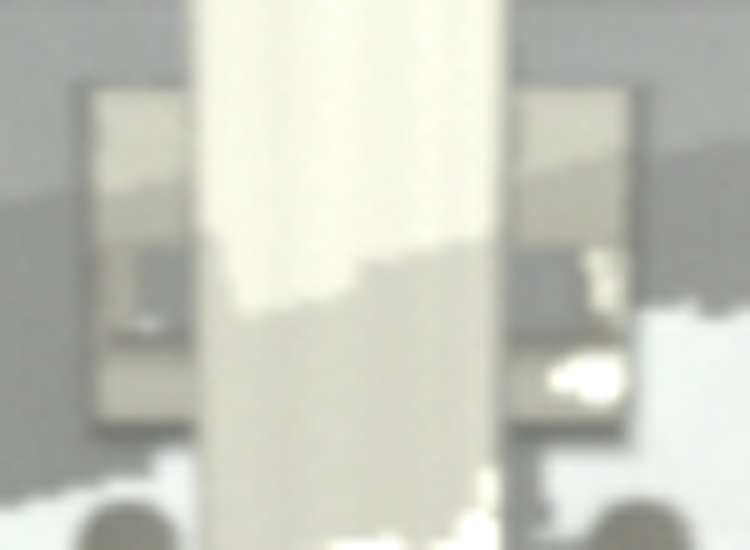

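>>> {"fn": "apply_moves", "kwargs": {"plan": [{"tx": 0.003, "ty": -0.0011, "tz": 0.0, "yaw": 0, "grip": -0.2}, {"tx": 0.003, "ty": -0.0011, "tz": 0.01, "yaw": 0, "grip": -0.2}, {"tx": 0.003, "ty": -0.0011, "tz": 0.018, "yaw": 0, "grip": -0.2}, {"tx": 0.003, "ty": -0.0011, "tz": 0.026, "yaw": 0, "grip": -0.2}, {"tx": 0.003, "ty": -0.0011, "tz": 0.03, "yaw": 0, "grip": -0.2}, {"tx": 0.003, "ty": -0.0011, "tz": 0.033, "yaw": 0, "grip": -0.2}, {"tx": 0.003, "ty": -0.0011, "tz": 0.033, "yaw": 0, "grip": -0.2}]}}

```text
time: 13.92
tool_pos: [0.6069, 0.1321, 0.1099]
tool_rot: [-3.141, 0.0, 1.327]
contact_force: [-0.0, -0.2, -0.1]
opening: 0.0444
```

Run:
```python
from h import *
gom(-.0065,-.0006,.095)
s=robot.observe(); im,d,c=shot('wrist','w10')
g=np.clip(im[150:270,190:320,::-1].astype(float)*1.5,0,255).astype(np.uint8)
cv2.imwrite('pics/w10z.png',cv2.resize(g,None,fx=5,fy=5,interpolation=cv2.INTER_CUBIC))
```

```text
t=13.93 pos [0.6069 0.1321 0.1099] yaw 1.3271 -> tx -0.0009 ty 0.0003 tz 0.0149 yaw 0.0007
mount xyz now -0.0056 -0.0003 0.1099 F [-0.  -0.2 -0.1] open 0.0444
```

View pics/w10z.png

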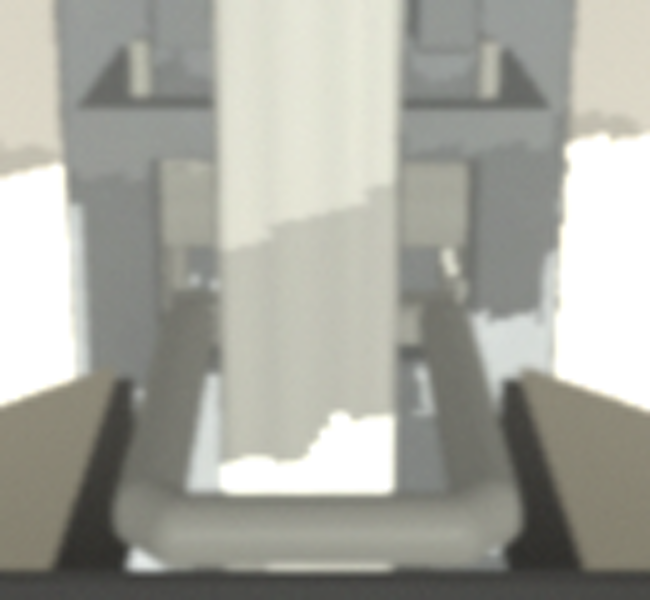

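The legs straddle the post with a gap on each side and the tips head for the holes. I lower them step by step.

>>> {"fn": "apply_moves", "kwargs": {"plan": [{"tx": -0.0005, "ty": 0, "tz": 0.005, "yaw": 0, "grip": -0.2}, {"tx": -0.0005, "ty": 0, "tz": 0.01, "yaw": 0, "grip": -0.2}, {"tx": -0.0005, "ty": 0, "tz": 0.014, "yaw": 0, "grip": -0.2}, {"tx": -0.0005, "ty": 0, "tz": 0.017, "yaw": 0, "grip": -0.2}, {"tx": -0.0005, "ty": 0, "tz": 0.019, "yaw": 0, "grip": -0.2}, {"tx": -0.0005, "ty": 0, "tz": 0.021, "yaw": 0, "grip": -0.2}, {"tx": -0.0005, "ty": 0, "tz": 0.021, "yaw": 0, "grip": -0.2}]}}

```text
time: 14.85
tool_pos: [0.6068, 0.1316, 0.089]
tool_rot: [-3.141, 0.0, 1.327]
contact_force: [0.9, 0.3, -1.0]
opening: 0.0445
```

Run:
```python
from h import *
gom(-.0065,-.0006,.085)
```

```text
t=14.85 pos [0.6068 0.1316 0.089 ] yaw 1.3272 -> tx -0.0004 ty 0.0003 tz 0.0040 yaw 0.0008
mount xyz now -0.0061 -0.0003 0.089 F [ 0.9  0.3 -1. ] open 0.0445
```

>>> {"fn": "apply_moves", "kwargs": {"plan": [{"tx": 0, "ty": 0, "tz": 0.002, "yaw": 0, "grip": -0.2}, {"tx": 0, "ty": 0, "tz": 0.004, "yaw": 0, "grip": -0.2}, {"tx": 0, "ty": 0, "tz": 0.006, "yaw": 0, "grip": -0.2}, {"tx": 0, "ty": 0, "tz": 0.006, "yaw": 0, "grip": -0.2}]}}

```text
time: 15.35
tool_pos: [0.6067, 0.1316, 0.0828]
tool_rot: [-3.141, 0.0, 1.327]
contact_force: [-0.1, 0.2, -1.3]
opening: 0.0447
```

Run:
```python
from h import *
gom(-.0065,-.0006,.085)
```

```text
t=15.35 pos [0.6067 0.1316 0.0828] yaw 1.3272 -> tx -0.0004 ty 0.0004 tz -0.0022 yaw 0.0008
mount xyz now -0.0061 -0.0002 0.0828 F [-0.1  0.2 -1.3] open 0.0447
```

The tips are through the holes with no resistance. Now through the tongues.

>>> {"fn": "apply_moves", "kwargs": {"plan": [{"tx": 0, "ty": 0, "tz": 0.002, "yaw": 0, "grip": -0.2}, {"tx": 0, "ty": 0, "tz": 0.004, "yaw": 0, "grip": -0.2}, {"tx": 0, "ty": 0, "tz": 0.006, "yaw": 0, "grip": -0.2}, {"tx": 0, "ty": 0, "tz": 0.008, "yaw": 0, "grip": -0.2}, {"tx": 0, "ty": 0, "tz": 0.008, "yaw": 0, "grip": -0.2}]}}

```text
time: 15.98
tool_pos: [0.6068, 0.1316, 0.0749]
tool_rot: [-3.142, 0.0, 1.327]
contact_force: [0.3, 0.2, -0.6]
opening: 0.0446
```

Run:
```python
from h import *
gom(-.0065,-.0006,.067)
```

```text
t=15.97 pos [0.6068 0.1316 0.0749] yaw 1.3272 -> tx -0.0004 ty 0.0003 tz 0.0079 yaw 0.0008
mount xyz now -0.0061 -0.0003 0.0749 F [ 0.3  0.2 -0.6] open 0.0446
```

Run:
```python
from h import *
s=robot.observe(); im,d,c=shot('wrist','w11')
g=np.clip(im[150:290,180:330,::-1].astype(float)*1.5,0,255).astype(np.uint8)
cv2.imwrite('pics/w11z.png',cv2.resize(g,None,fx=4,fy=4,interpolation=cv2.INTER_CUBIC))
T=toolcloud(c,d,s)
for r in range(250,268,2): print(r,T[r,254].round(4))
```

```text
250 [ 0.0054  0.0008 -0.0243]
252 [ 0.0036  0.0008 -0.0234]
254 [ 0.0038  0.0008 -0.0257]
256 [ 0.0023  0.0008 -0.0253]
258 [ 0.0012  0.0008 -0.0253]
260 [ 0.0011  0.0008 -0.0273]
262 [-0.0007  0.0008 -0.0261]
264 [ 0.0298  0.0006 -0.0781]
266 [ 0.0304  0.0005 -0.0802]
```

View pics/w11z.png

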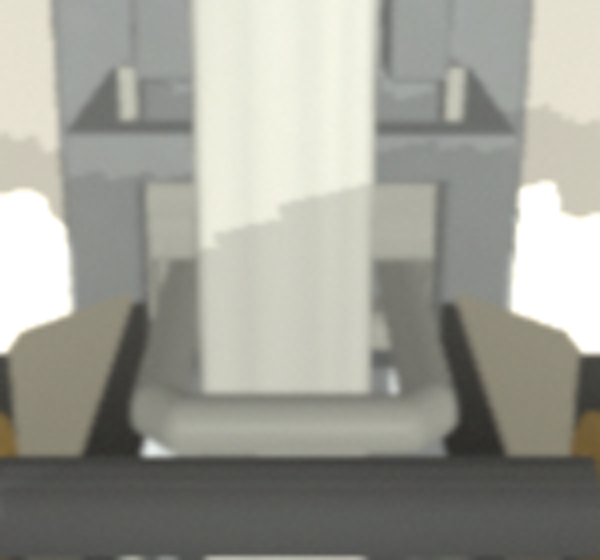

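The bolt hasn't slipped and both legs are in the slots. I press on down.

>>> {"fn": "apply_moves", "kwargs": {"plan": [{"tx": 0, "ty": 0, "tz": 0.0015, "yaw": 0, "grip": -0.2}, {"tx": 0, "ty": 0, "tz": 0.003, "yaw": 0, "grip": -0.2}, {"tx": 0, "ty": 0, "tz": 0.0045, "yaw": 0, "grip": -0.2}, {"tx": 0, "ty": 0, "tz": 0.006, "yaw": 0, "grip": -0.2}, {"tx": 0, "ty": 0, "tz": 0.007, "yaw": 0, "grip": -0.2}, {"tx": 0, "ty": 0, "tz": 0.007, "yaw": 0, "grip": -0.2}]}}

```text
time: 16.77
tool_pos: [0.6071, 0.132, 0.0695]
tool_rot: [3.14, -0.001, 1.327]
contact_force: [-2.3, 0.6, 8.3]
opening: 0.0447
```

Run:
```python
from h import *
gom(-.0065,-.0006,.067)
s=robot.observe(); im,d,c=shot('wrist','w12'); T=toolcloud(c,d,s)
for r in range(250,264,2): print(r,T[r,254].round(4))
```

```text
t=16.77 pos [0.6071 0.132  0.0695] yaw 1.3273 -> tx -0.0008 ty 0.0001 tz 0.0025 yaw 0.0009
mount xyz now -0.0057 -0.0005 0.0695 F [-2.3  0.6  8.3] open 0.0447
250 [ 0.005   0.0007 -0.0236]
252 [ 0.0038  0.0007 -0.0236]
254 [ 0.0033  0.0007 -0.0248]
256 [ 0.0025  0.0007 -0.0255]
258 [ 0.0014  0.0007 -0.0257]
260 [ 0.0006  0.0007 -0.0264]
262 [-0.0012  0.0007 -0.0253]
```

>>> {"fn": "apply_moves", "kwargs": {"plan": [{"tx": 0, "ty": 0, "tz": 0.001, "yaw": 0, "grip": -0.2}, {"tx": 0, "ty": 0, "tz": 0.002, "yaw": 0, "grip": -0.2}, {"tx": 0, "ty": 0, "tz": 0.003, "yaw": 0, "grip": -0.2}, {"tx": 0, "ty": 0, "tz": 0.003, "yaw": 0, "grip": -0.2}]}}

```text
time: 17.32
tool_pos: [0.6072, 0.132, 0.0669]
tool_rot: [3.14, -0.001, 1.327]
contact_force: [-3.8, 0.7, 10.2]
opening: 0.0446
```

Run:
```python
from h import *
gom(-.0065,-.0006,.067)
s=robot.observe(); im,d,c=shot('wrist','w13'); T=toolcloud(c,d,s)
for r in range(250,264,2): print(r,T[r,254].round(4))
```

```text
t=17.32 pos [0.6072 0.132  0.0669] yaw 1.3273 -> tx -0.0009 ty 0.0000 tz -0.0001 yaw 0.0009
mount xyz now -0.0056 -0.0006 0.0669 F [-3.8  0.7 10.2] open 0.0446
250 [ 0.0051  0.0007 -0.0238]
252 [ 0.0038  0.0007 -0.0236]
254 [ 0.0028  0.0007 -0.024 ]
256 [ 0.0022  0.0007 -0.025 ]
258 [ 0.0018  0.0007 -0.0264]
260 [ 0.0004  0.0007 -0.026 ]
262 [-0.0007  0.0007 -0.0262]
```

A side force of -3.8 N across the post shows up, so I ease the tool over slightly and press on.

>>> {"fn": "apply_moves", "kwargs": {"plan": [{"tx": 0, "ty": -0.0006, "tz": 0.0, "yaw": 0, "grip": -0.2}, {"tx": 0, "ty": -0.0006, "tz": 0.001, "yaw": 0, "grip": -0.2}, {"tx": 0, "ty": -0.0006, "tz": 0.002, "yaw": 0, "grip": -0.2}, {"tx": 0, "ty": -0.0006, "tz": 0.002, "yaw": 0, "grip": -0.2}]}}

```text
time: 17.88
tool_pos: [0.6072, 0.132, 0.0667]
tool_rot: [3.138, -0.001, 1.327]
contact_force: [-6.5, -0.5, 21.3]
opening: 0.0446
```

Run:
```python
from h import *
gom(-.0065,-.0006,.067)
s=robot.observe(); im,d,c=shot('wrist','w14'); T=toolcloud(c,d,s); P=cloud(c,d)
for r in range(246,264,2): print(r,T[r,254].round(4),P[r,254].round(4))
for r in range(190,240,8): print(r,P[r,254].round(4))
g=np.clip(im[150:290,180:330,::-1].astype(float)*1.5,0,255).astype(np.uint8)
cv2.imwrite('pics/w14z.png',cv2.resize(g,None,fx=4,fy=4,interpolation=cv2.INTER_CUBIC))
```

```text
t=17.88 pos [0.6072 0.132  0.0667] yaw 1.3273 -> tx -0.0009 ty -0.0000 tz -0.0003 yaw 0.0009
mount xyz now -0.0056 -0.0006 0.0667 F [-6.5 -0.5 21.3] open 0.0446
246 [ 0.0045  0.0007 -0.0184] [0.609  0.1362 0.085 ]
248 [ 0.0036  0.0007 -0.019 ] [0.6088 0.1354 0.0856]
250 [ 0.0047  0.0007 -0.0231] [0.609  0.1364 0.0898]
252 [ 0.0037  0.0007 -0.0235] [0.6088 0.1354 0.0901]
254 [ 0.0036  0.0007 -0.0254] [0.6088 0.1353 0.092 ]
256 [ 0.0028  0.0007 -0.0261] [0.6086 0.1346 0.0928]
258 [ 0.0014  0.0007 -0.0257] [0.6082 0.1332 0.0924]
260 [-0.      0.0007 -0.0254] [0.6079 0.1318 0.092 ]
262 [-0.0011  0.0007 -0.0255] [0.6076 0.1307 0.0921]
190 [0.6168 0.1677 0.0857]
198 [0.6156 0.1629 0.084 ]
206 [0.6146 0.1587 0.0843]
214 [0.6136 0.1547 0.0854]
222 [0.6125 0.1501 0.085 ]
230 [0.6112 0.1449 0.0836]
238 [0.6102 0.1411 0.0854]
```

View pics/w14z.png

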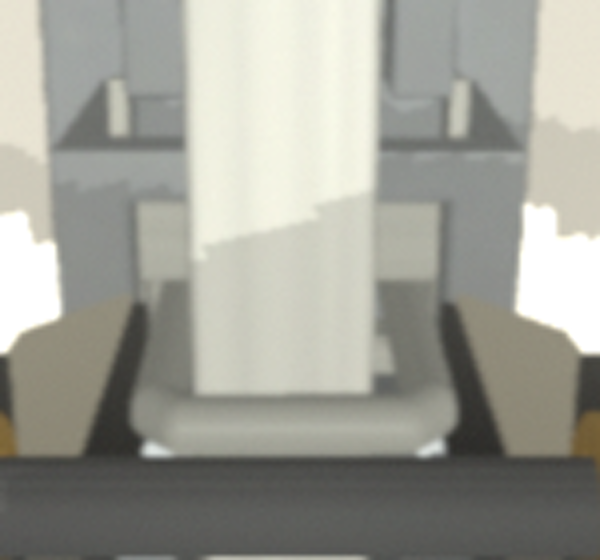

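The force rose to 21 N with no travel, and the crossbar top is at z≈0.0925, so it is seated. I relax, let go and check.

>>> {"fn": "apply_moves", "kwargs": {"plan": [{"tx": 0, "ty": 0.0003, "tz": -0.001, "yaw": 0, "grip": -0.2}, {"tx": 0, "ty": 0.0006, "tz": -0.002, "yaw": 0, "grip": -0.2}, {"tx": 0, "ty": 0.0006, "tz": -0.002, "yaw": 0, "grip": 0.1}, {"tx": 0, "ty": 0.0006, "tz": -0.002, "yaw": 0, "grip": 0.4}, {"tx": 0, "ty": 0.0006, "tz": -0.002, "yaw": 0, "grip": 0.4}, {"tx": 0, "ty": 0.0006, "tz": -0.002, "yaw": 0, "grip": 0.4}]}}

```text
time: 18.68
tool_pos: [0.6068, 0.1316, 0.0648]
tool_rot: [-3.141, 0.0, 1.327]
contact_force: [-0.6, -0.2, -0.7]
opening: 0.0637
```

>>> {"fn": "apply_moves", "kwargs": {"plan": [{"tx": 0, "ty": 0, "tz": -0.005, "yaw": 0, "grip": 0.4}, {"tx": 0, "ty": 0, "tz": -0.02, "yaw": 0, "grip": 0.4}, {"tx": 0, "ty": 0, "tz": -0.05, "yaw": 0, "grip": 0.4}, {"tx": -0.01, "ty": 0, "tz": -0.08, "yaw": 0, "grip": 0.4}, {"tx": -0.04, "ty": 0, "tz": -0.1, "yaw": 0, "grip": 0.4}, {"tx": -0.07, "ty": 0, "tz": -0.105, "yaw": 0, "grip": 0.4}, {"tx": -0.07, "ty": 0, "tz": -0.105, "yaw": 0, "grip": 0.4}]}}

```text
time: 19.55
tool_pos: [0.5903, 0.0621, 0.1721]
tool_rot: [3.139, -0.0, 1.325]
contact_force: [0.3, 0.2, 0.1]
opening: 0.0641
```

Run:
```python
from h import *
gom(0,0,.17)
im,d,c=shot('wrist','w15')
g=np.clip(im[0:220,150:350,::-1].astype(float)*1.3,0,255).astype(np.uint8)
cv2.imwrite('pics/w15z.png',cv2.resize(g,None,fx=2.7,fy=2.7,interpolation=cv2.INTER_CUBIC))
P=cloud(c,d); Q=P.reshape(-1,3)-np.array([C[0],C[1],0]); x=Q[:,:2]@U; y=Q[:,:2]@V
m=(abs(x+.006)<.012)&(abs(y)<.03)&(Q[:,2]>.088); print('crossbar',m.sum(),x[m].mean(),y[m].min(),y[m].max(),np.percentile(Q[m,2],[50,90,98]))
for lo,hi in [(-.02,-.01),(-.01,0),(0,.01),(.01,.02)]:
    k=m&(y>lo)&(y<hi); print(lo,np.percentile(Q[k,2],[50,90,98]).round(4),x[k].mean().round(4))
k=(abs(y)<.01)&(x>-.06)&(x<.05)&(abs(Q[:,2]-.085)<.003)&(abs(x+.006)>.015); print('post top',np.median(Q[k,2]),k.sum(), 'post to x',x[k].max())
```

```text
t=19.55 pos [0.5903 0.0621 0.1721] yaw 1.3247 -> tx 0.0776 ty -0.0012 tz 0.0021 yaw -0.0017
mount xyz now -0.0776 -0.0011 0.1721 F [0.3 0.2 0.1] open 0.0641
crossbar 1272 5.749108126214648e-05 -0.021024328826487304 0.020931446986291975 [0.32964224 0.32964224 0.32964224]
-0.02 [0.0915 0.0927 0.0932] -0.0036
-0.01 [0.3296 0.3296 0.3296] 0.0015
0 [0.0918 0.0928 0.0935] -0.0036
0.01 [0.0917 0.0931 0.0934] -0.0036
post top 0.08459758572512834 2381 post to x 0.04996118254283291
```

View pics/w15z.png

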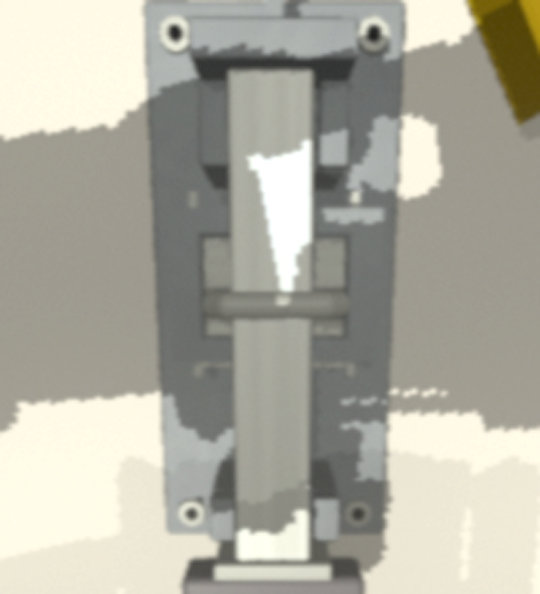

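Run:
```python
from h import *
im,d,c=load('wrist'); P=cloud(c,d)
p=atz(c,(25.9,250),.085)[:2]-C; print('rear edge',p@U,p@V)
for n in range(3):
    im,d2,c=shot('wrist','w16'); P=cloud(c,d2)
    for cols in [(230,240),(240,250),(250,262),(262,275)]:
        Z=np.median(P[100:125,cols[0]:cols[1],2],axis=1); print(cols,'max row-median',Z.max().round(4),end=' ')
    print('post',np.median(P[130:180,240:262,2]).round(4),np.median(P[40:95,240:262,2]).round(4))
im,d,c=shot('scene','s16',crop=(150,250,260,370),scale=6)
```

```text
rear edge 0.06036215178770447 0.0009878214636169322
(230, 240) max row-median 0.0924 (240, 250) max row-median 0.093 (250, 262) max row-median 0.0927 (262, 275) max row-median 0.0925 post 0.0847 0.0847
(230, 240) max row-median 0.0926 (240, 250) max row-median 0.0929 (250, 262) max row-median 0.0927 (262, 275) max row-median 0.0926 post 0.0847 0.0848
(230, 240) max row-median 0.0928 (240, 250) max row-median 0.0935 (250, 262) max row-median 0.0929 (262, 275) max row-median 0.0924 post 0.0849 0.0849
```

View pics/s16.png

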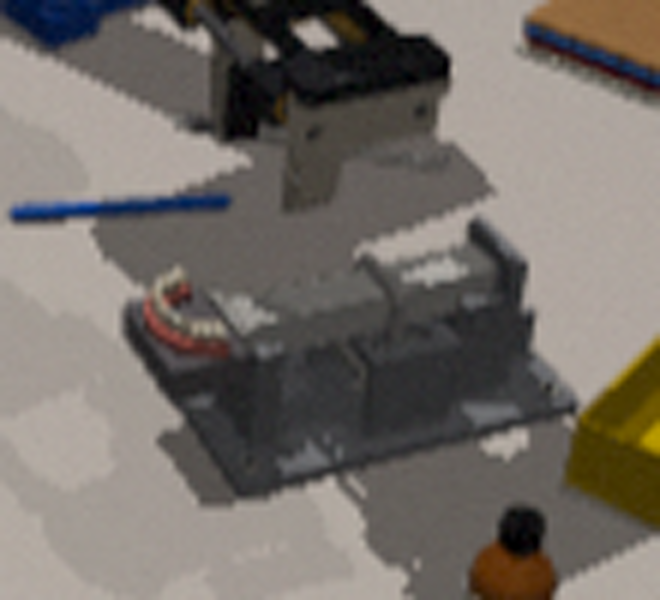

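The crossbar top is 8.0 mm above the post's top, which means flush. The rear edge is at x = 60.4 mm, on the stop, and the gripper is clear.

```bash
python3 -c "
from cell import robot
print(robot.hand_in())"
```

```text
the job is handed in; nothing more can be done
None
```

The job is done and handed in at about 20 s. The post is back against the stop, and the larger U-bolt is pressed home and let go.

- **Post:** I pushed it about 18 mm with shut fingers. The push took about 5 N, rising to 12 N when the post met the stop. The last picture puts its rear end at x = 60.4 mm on the mount (stop at 60 mm).
- **U-bolt:** I took the larger one from the stand. The camera showed the plate's holes about 6 mm off the slots' middle, away from the stop, and the legs entered them without resistance. The tongues took about 8–10 N, and I stopped at 21 N, when the bolt no longer moved.
- **Last checks after letting go:** the crossbar's top was at z ≈ 0.0928 and the post's top at 0.0848. The 8.0 mm between them is the rod's thickness, so the crossbar sits flush, and it was level across. The gripper was clear of everything.
- **Failed or disagreed:** one move was refused because its rows lacked a grip value, and I repeated it. During the final press a side force of 4–6.5 N across the post did not go away when I eased the tool over; it vanished on release. The measured position wandered by about 1–2 mm at times, within the fit's play.

I moved nothing else on the bench, though I did not take a separate final picture of the bystanders.

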